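Take one tint bowl off the nested stack and stand it on the mixing scale

ROBOT

A 6-joint arm with a two-finger parallel gripper is mounted at the origin on a cart in front of the work surface, level with it; the furniture and walls round the work are solid. World frame = base frame: x ahead of the robot, y to its left, z up, the work surface at z = 0. Lengths are in m, angles in degrees, forces in N, time in s.
With the tool pointing down it reaches from about 0.325 to 0.85 m from the base axis. Payload 15.5 kg.
Tool frame: the origin (TCP) lies midway between the tips of the shut fingers; the grasp point (between the pads) lies 19 mm behind it; y points along the fingers, x is the direction in which the jaws open and shut, and the axes are right-handed (so a half turn about y gives the same grasp; the last joint's range is limited). The gripper opens to 91 mm and grips with 3 to 60 N. Pads are 32 mm wide; open, the fingers measure 118 mm over their backs; the gripper's body (76 mm by 178 mm) begins 60 mm behind the grasp point.
Start: joints at [70.56, 28.281, 77.091, -0, 74.628, -5.472], TCP at [0.151, 0.607, 0.214] pointing down, gripper open.
Joint ranges: [-166.48, 166.48], [-47.26, 123.95], [12.59, 153.08], [-70.14, 250.14], [6.76, 159.57], [-176.63, 176.63]. Speed limits (degrees/s): [108.29, 108.29, 147.25, 172.46, 172.46, 172.46].

INTERFACE

Orientations are given as a 3x3 rotation matrix whose columns are the frame's x, y, z axes.
In Python, from bench import ctrl gives the robot as it stands. The module is installed in compiled form; this text tells all that it offers. Calls block until the motion is done:
- ctrl.goto(position, orientation): joint-space move of the TCP to a pose.
- ctrl.move_l(position, vel=0.15, ori=None, contact_N=None): straight line of the TCP; ori=None keeps the orientation; vel is the mean speed in m/s. With contact_N (N) it stops when the force on the tool has changed by that much, and returns True; else False.
- ctrl.movej(angles): joint-space move.
- ctrl.command_gripper(opening): opening from 0.0 (shut) to 1.0 (fully open); the grip force is fixed at half the most; returns when the fingers have stopped.
- ctrl.sleep(seconds).
- ctrl.ik(position, orientation): joint angles nearest the present ones, or None.
- ctrl.read_camera(name): name is "side" or "top" or "wrist"; returns the picture (400x640x3 uint8, blue, green, red); there is no depth.
- ctrl.camera_params(name): a dict with "fx", "fy", "cx", "cy" (pixels), "D" ([k1, k2, p1, p2, k3] as OpenCV has them; the pictures are not rectified), "pose" (4x4, takes a point from camera to world coordinates); the wrist camera has in their place "T_tool_cam" (4x4, takes a point from camera to tool coordinates, whose origin is the TCP and whose axes are the tool frame's). Camera axes: x right, y up, looking along -z (the intrinsics and any distortion apply to the point x, -y, -z); pixel columns grow to the right and rows downward; lengths in m; the calibration is good to about 2 mm. A picture is of the moment at which its call begins: read the wrist's pose just before it. camera_params takes no time and is no camera call.
A pose or a line that the arm cannot do raises ctrl.MotionError and nothing moves.
- ctrl.sign_off(): hands the job in, once; it reports no verdict.
Readings, each from a call of its own:
- ctrl.current_t(): time.
- ctrl.current_q(): joint angles.
- ctrl.current_dq(): joint speeds.
- ctrl.current_effort(): joint torques, N m.
- ctrl.current_tool_pos(): TCP position.
- ctrl.current_eef_rot(): TCP orientation.
- ctrl.current_contact_force(): force on the tool from outside, world axes, zero at the start.
- ctrl.current_wrist_torque(): the same for the moment, N m.
- ctrl.current_grip_width(): opening from 0.0 (shut) to 1.0 (fully open).
Only numpy, scipy, OpenCV 4.12 (cv2) and the standard library are available. Lean on these libraries where they do the work, as an engineer would, in place of code of your own. Each camera call takes 0.05 s, during which the arm holds its last target.

TASK

Lift only the top bowl off the nested stack in the sloping rack, leaving the bowl below it where it is, and lower it gently, upright, onto the middle of the scale's round pan with its handle pointing to the left side of the scale (seen from the side with the readout); let go only once it rests level there. Leave everything else as it stands.

Things in the scene. Friction and masses are not known exactly. Their poses are not given: they have to be found in the camera images.
- bowl_top_mid (a point): Top bowl of the stack, loose, black, round, rim 132 mm across, foot 84 mm across, 54 mm high, 70 to 120 g, wall 5 mm thick (6 at the rim) sloping 26 deg outward. Point: on its axis, 27 mm above the foot and 27 below the rim. z: from foot to rim (leans about 24 deg toward the robot at first); the handle points along -y. Fingers that pinch the wall rock the bowl until the wall lies flat on them.
- bowl_top_tab (a point): The middle of the top bowl's handle: a flat tab in the rim plane, 4 mm thick, 23 mm wide, reaching 92 mm from the bowl's axis; the point is 83 mm from it. Same axes as bowl_top_mid.
- bowl_next_mid (a point): The same kind of bowl, loose, directly under the top one: its rim stands 20 mm below the top bowl's rim (measured along the stack), the walls lie 1 to 3 mm apart; a foot stands on a stacking step inside the bowl below. Point and axes as for bowl_top_mid. A third, fixed bowl is under it.
- rack: Fixed grey and steel-wire bowl rack, front to -x. Origin on the worktop below the stack, z up. The stack's axis starts 36 mm above it and leans 24 deg to -x. Over the stack a wire shelf, 230 mm wide: underside 276 mm up, front bar 55 mm in front of the origin, back posts 92 mm behind it. In front of that bar nothing is above the stack. A pot stands on the shelf.
- pan_top (a point): Top centre of the scale's round steel pan, 128 mm across, 35 mm above the worktop; it gives up to 4 mm under load (about 7 N). z up, -x to the scale's front edge with the dark readout, +y to the scale's left side.
- scale: Fixed white mixing scale, 190 x 160 x 24 mm without the pan; axes as pan_top, origin on the worktop 30 mm in front of the pan's centre.
- brush_mid (a point): A loose black tint brush, 187 mm long, 43 wide, lying flat; bystander. Point: its middle.
- tube_mid (a point): A loose white tube, 181 x 51 x 34 mm, lying; bystander. Point: its middle.
- jar_mid (a point): A loose low white jar, 84 mm across, 27 high; bystander. Point: its middle.

How it is judged (in metres and radians):
On the way, in this order (a step that is already met when the one before it is completed fails the run):
1. the top bowl is clear of the stack and the next bowl has stayed in it (distance of bowl_top_mid from where it was at the start of the episode above 0.07 m and distance of bowl_next_mid from where it was at the start of the episode below 0.015 m), for 0.1 s.
2. the top bowl, still held, rests level on the pan (contact force between bowl_top and scale above 0.4 N and contact force between the fingers and bowl_top above 0.5 N and angle between bowl_top_mid's own z axis and vertical below 0.2 rad), for 0.1 s.
At the end, for the whole second after the job is handed in: The top bowl stands upright (within 5 deg) on the pan, its axis within 20 mm of the pan's centre, its handle to the scale's left within 23 deg; the next bowl is within 15 mm of where it was (horizontal distance between bowl_top_mid and pan_top below 0.02 m and z of bowl_top_mid in the frame of pan_top between 0.018 and 0.033 m and angle between bowl_top_mid's own z axis and vertical below 0.09 rad and angle between the y axis of bowl_top_mid and the y axis of pan_top, either way round below 0.4 rad and y of bowl_top_tab in the frame of pan_top above 0.04 m and distance of bowl_next_mid from where it was at the start of the episode below 0.015 m); the robot touches nothing.
It fails at once if the next bowl is dragged along: its centre moves more than 15 mm (distance of bowl_next_mid from where it was at the start of the episode above 0.015 m).
It fails at once if the bowl is put down hard: over 12 N on the scale (contact force between bowl_top and scale above 12 N).
It fails at once if the brush is shifted more than 30 mm (distance of brush_mid from where it was at the start of the episode above 0.03 m).
It fails at once if the tube is shifted more than 30 mm (distance of tube_mid from where it was at the start of the episode above 0.03 m).
It fails at once if the jar is shifted more than 30 mm (distance of jar_mid from where it was at the start of the episode above 0.03 m).
It also fails if it takes over 45 s, if anything falls off the work surface, if the arm or the gripper's body presses on something with over 40 N, if the wrist force passes 120 N, or if a joint passes its speed limit or range.

## Working session

There is one attempt and no reset: what is moved stays moved. The work goes in short steps, each a Python script; the robot and the scene stay as the last script left them, time stands still between calls to the robot, and variables do not carry over. Pictures are saved under pics/ and viewed, and the job is handed in when it is done.

```bash
mkdir -p pics
python3 - <<'E'
from bench import ctrl
import cv2
for n in ["side","top","wrist"]:
    im=ctrl.read_camera(n); cv2.imwrite(f"pics/{n}0.png",im)
    p=ctrl.camera_params(n); print(n,p)
print(ctrl.current_t(),ctrl.current_tool_pos(),ctrl.current_eef_rot())
E
```

```text
side {'fx': 508.74567684835216, 'fy': 508.74567684835216, 'cx': 320.14001123692424, 'cy': 196.0703697530199, 'D': array([-0.02588023,  0.        ,  0.        ,  0.        ,  0.        ]), 'pose': array([[ 0.62022228,  0.4936807 , -0.60959306, -0.1133232 ],
       [-0.78442365,  0.39228598, -0.48040738, -0.21147321],
       [ 0.00196696,  0.77613857,  0.63055932,  0.75636688],
       [ 0.        ,  0.        ,  0.        ,  1.        ]])}
top {'fx': 432.3130235563507, 'fy': 432.3130235563507, 'cx': 319.70178492494813, 'cy': 202.50180377435393, 'D': array([-0.00627699,  0.        ,  0.        ,  0.        ,  0.        ]), 'pose': array([[ 0.02048039,  0.98202468, -0.18763819,  0.3157733 ],
       [-0.9995221 ,  0.02445754,  0.01890503,  0.29872555],
       [ 0.02315438,  0.18716134,  0.98205627,  1.17376491],
       [ 0.        ,  0.        ,  0.        ,  1.        ]])}
wrist {'fx': 357.7917427643295, 'fy': 357.7917427643295, 'cx': 324.31851323729006, 'cy': 198.21008886419605, 'D': array([0.01582452, 0.        , 0.        , 0.        , 0.        ]), 'T_tool_cam': array([[ 9.99999619e-01,  8.49123069e-04,  2.02013646e-04,
        -8.74593669e-05],
       [-5.05898354e-05,  2.87446900e-01, -9.57796574e-01,
        -1.71435866e-01],
       [-8.71355362e-04,  9.57796199e-01,  2.87446834e-01,
         8.04501236e-02],
       [ 0.00000000e+00,  0.00000000e+00,  0.00000000e+00,
         1.00000000e+00]])}
0.15 [0.15079878 0.60629236 0.213497  ] [[ 2.41364454e-01 -2.33978032e-04 -9.70434514e-01]
 [ 9.70434175e-01 -8.11251957e-04  2.41364565e-01]
 [-8.43740904e-04 -9.99999644e-01  3.12528930e-05]]
```

View pics/side0.png

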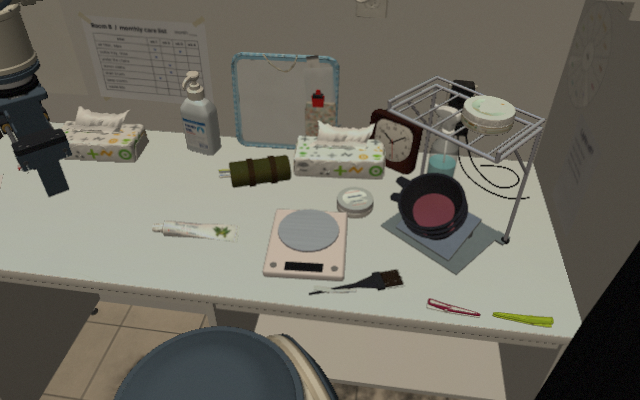

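View pics/top0.png

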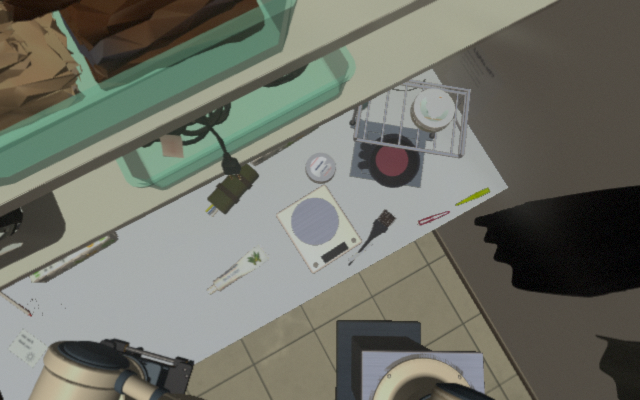

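View pics/wrist0.png

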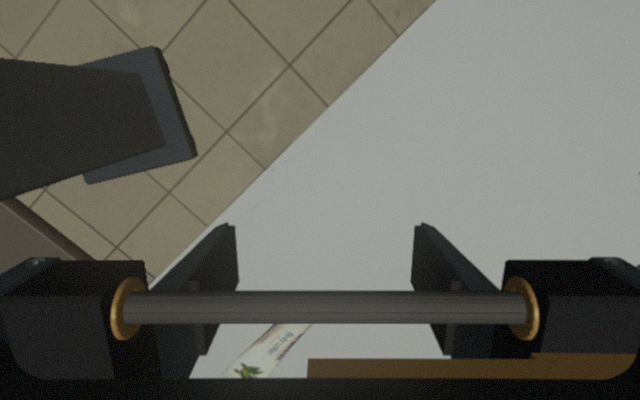

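The side view shows the scale at about (307,240), the bowl stack at (432,205) with handles pointing left at (400,190), the jar at (355,201) and the brush at (370,283). Next I'll enlarge.

Run:
```python
import cv2
s=cv2.imread('pics/side0.png');t=cv2.imread('pics/top0.png')
def crop(im,x,y,w,h,k,f,g=1.0):
    c=im[y:y+h,x:x+w]; c=cv2.resize(c,None,fx=k,fy=k,interpolation=cv2.INTER_CUBIC)
    c=(255*(c/255.)**g).astype('uint8')
    for i in range(0,w,20): cv2.putText(c,str(x+i),(i*k,10),0,.35,(0,0,255)); cv2.line(c,(i*k,0),(i*k,4),(0,0,255))
    for i in range(0,h,20): cv2.putText(c,str(y+i),(0,i*k+4),0,.35,(0,0,255))
    cv2.imwrite(f,c)
crop(s,370,70,180,200,3,'pics/s_b.png',.5)
crop(s,255,180,110,120,5,'pics/s_s.png',1)
crop(t,340,70,150,140,4,'pics/t_b.png',.5)
crop(t,265,170,140,110,5,'pics/t_s.png',1)
```

```text
(no output)
```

View pics/s_b.png

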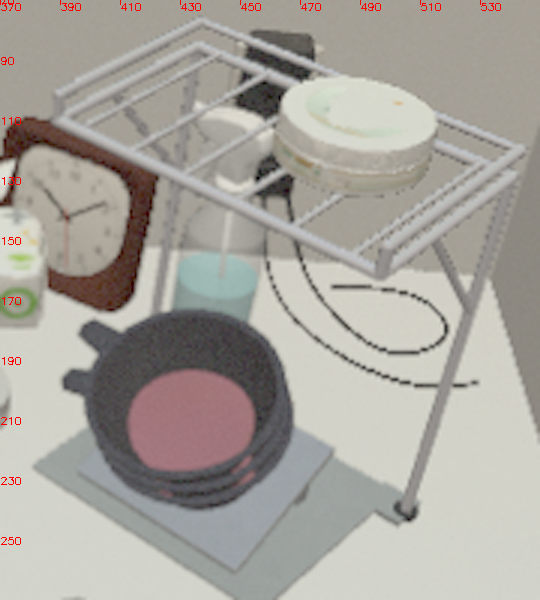

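View pics/s_s.png

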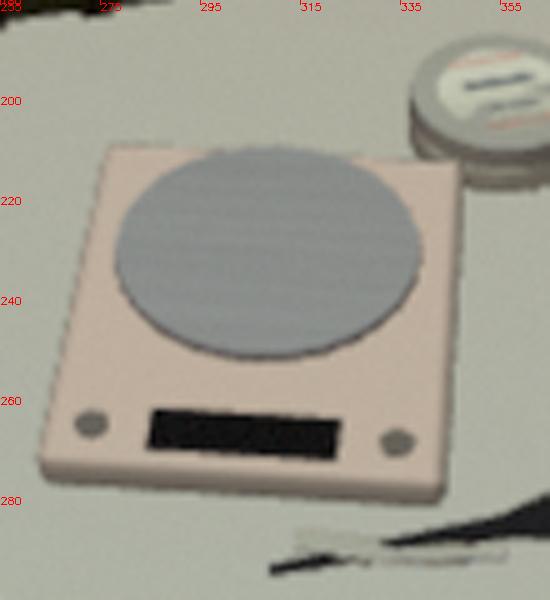

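View pics/t_b.png

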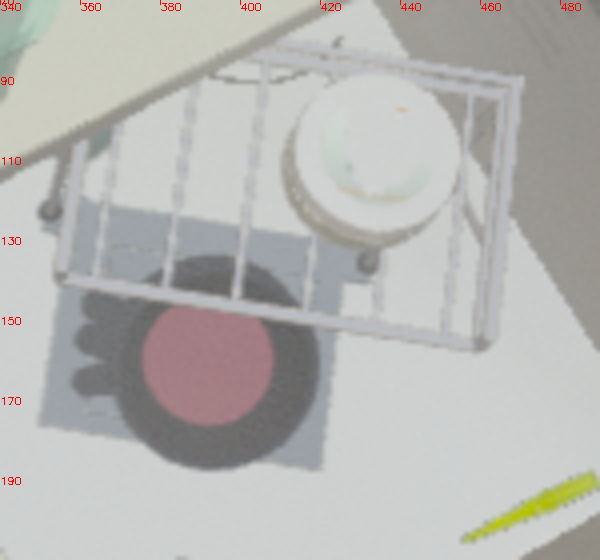

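View pics/t_s.png

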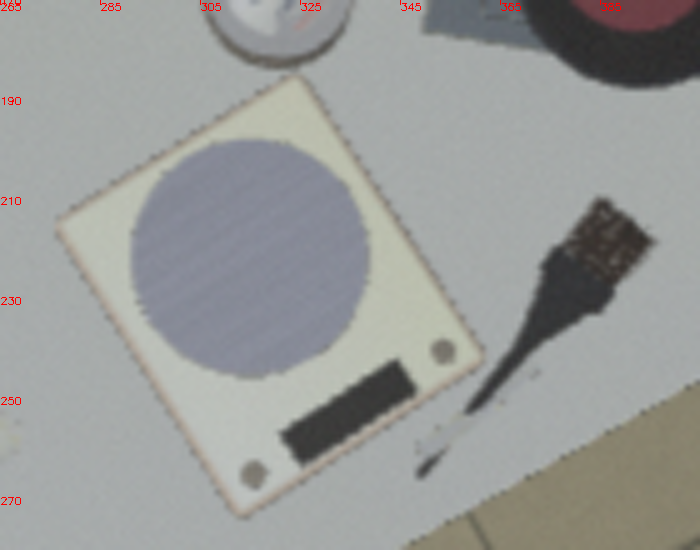

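Run:
```python
import cv2
s=cv2.imread('pics/side0.png');t=cv2.imread('pics/top0.png')
def crop(im,x,y,w,h,k,f,g=1.0):
    c=im[y:y+h,x:x+w]; c=cv2.resize(c,None,fx=k,fy=k,interpolation=cv2.INTER_CUBIC)
    c=(255*(c/255.)**g).astype('uint8')
    for i in range(0,w,10): cv2.putText(c,str(x+i),(i*k,10),0,.35,(0,0,255)); cv2.line(c,(i*k,0),(i*k,600),(0,90,90))
    for i in range(0,h,10): cv2.putText(c,str(y+i),(0,i*k+4),0,.35,(0,0,255)); cv2.line(c,(0,i*k),(800,i*k),(0,90,90))
    cv2.imwrite(f,c)
crop(s,385,165,90,75,8,'pics/s_b2.png',.35)
crop(t,350,125,80,70,8,'pics/t_b2.png',.35)
```

```text
(no output)
```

View pics/s_b2.png

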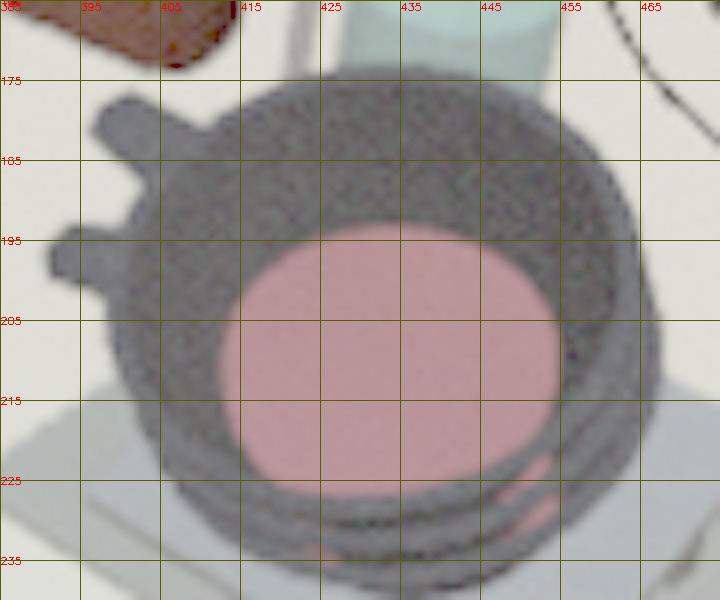

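View pics/t_b2.png

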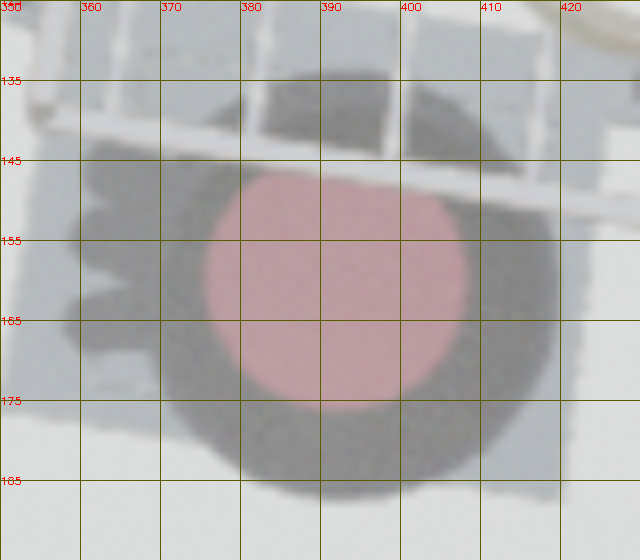

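```bash
cat > h.py <<'E'
import numpy as np, cv2
P={'side':dict(f=508.74567684835216,c=(320.14001123692424,196.0703697530199),k=-0.02588023,T=np.array([[0.62022228,0.4936807,-0.60959306,-0.1133232],[-0.78442365,0.39228598,-0.48040738,-0.21147321],[0.00196696,0.77613857,0.63055932,0.75636688],[0,0,0,1]])),
'top':dict(f=432.3130235563507,c=(319.70178492494813,202.50180377435393),k=-0.00627699,T=np.array([[0.02048039,0.98202468,-0.18763819,0.3157733],[-0.9995221,0.02445754,0.01890503,0.29872555],[0.02315438,0.18716134,0.98205627,1.17376491],[0,0,0,1]]))}
def K(p): return np.array([[p['f'],0,p['c'][0]],[0,p['f'],p['c'][1]],[0,0,1]])
def projT(X,p,T):
    X=np.atleast_2d(X); c=(X-T[:3,3])@T[:3,:3]; c=c*[1,-1,-1]
    return cv2.projectPoints(c,np.zeros(3),np.zeros(3),K(p),np.array([p['k'],0,0,0,0]))[0].reshape(-1,2)
def proj(X,n): return projT(X,P[n],P[n]['T'])
def ray(uv,n):
    p=P[n]; q=cv2.undistortPoints(np.array([[uv]],float),K(p),np.array([p['k'],0,0,0,0])).ravel()
    return p['T'][:3,3], p['T'][:3,:3]@np.array([q[0],-q[1],-1])
def onz(uv,n,z):
    o,d=ray(uv,n); return o+d*(z-o[2])/d[2]
def Rz(a): return np.array([[np.cos(a),-np.sin(a),0],[np.sin(a),np.cos(a),0],[0,0,1.]])
E
python3 - <<'E'
from h import *
np.set_printoptions(precision=4,suppress=True)
print('bar top',onz((355,139.5),'top',.279),onz((461.5,157),'top',.279))
print('bar side',onz((389.5,110),'side',.279),onz((497.5,158.5),'side',.279))
print('feet',onz((352.5,123),'top',0.005),onz((432,136.5),'top',0.005),onz((504.5,241),'side',0.005))
# pan
for n,pts in {'side':[(277.7,230),(338.7,230),(308,208.6),(308,251.5)],'top':[(291,220),(339,220),(315,197.5),(315,245.5)]}.items():
    print(n,[onz(p,n,.035) for p in pts], onz(np.mean(pts,0),n,.035))
# scale corners top z=.024
for c in [(324,184.5),(276,214.5),(313,273),(361.5,242)]: print('c top',onz(c,'top',.024))
for c in [(277,209),(347,212),(343.5,278),(264,272)]: print('c side',onz(c,'side',.024))
from scipy.optimize import least_squares
def rim(q,r=.066,dz=0):
    x,y,yaw,L=q; R=Rz(yaw); a=R@np.array([-np.sin(np.radians(24)),0,np.cos(np.radians(24))])
    e1=R@np.array([np.cos(np.radians(24)),0,np.sin(np.radians(24))]); e2=R@np.array([0,1,0])
    th=np.linspace(0,2*np.pi,361)[:,None]
    return np.array([x,y,.036])+a*(L+dz)+r*(np.cos(th)*e1+np.sin(th)*e2)
def res(q):
    t=proj(rim(q),'top'); s=proj(rim(q),'side'); R=Rz(q[2])
    r=[t[:,0].min()-369.5,t[:,0].max()-420,t[:,1].max()-187.5,t[:,1].min()-134,s[:,1].min()-173,s[:,1].max()-230.5]
    for n,pts in {'top':[(355,139.5),(461.5,157)],'side':[(389.5,110),(497.5,158.5)]}.items():
        for p,sg in zip(pts,[1,-1]):
            X=np.array([q[0],q[1],.279])+R@np.array([-.055,sg*.115,0])
            r+=list(proj(X,n)[0]-p)
    return r
s=least_squares(res,[.5,.1,-.1,.094],x_scale=.01); print(s.x,np.round(s.fun,1)); np.save('rack.npy',s.x)
q=s.x
for n in ['top','side']:
  im=cv2.imread(f'pics/{n}0.png'); k=6; x0,y0=(345,120) if n=='top' else (375,160)
  c=im[y0:y0+90,x0:x0+110]; c=(255*(cv2.resize(c,None,fx=k,fy=k,interpolation=cv2.INTER_CUBIC)/255.)**.35).astype('uint8')
  for dz,col in [(0,(0,0,255)),(-.02,(0,200,0))]:
    u=((proj(rim(q,dz=dz),n)-[x0,y0]+.5)*k).astype(int); cv2.polylines(c,[u],True,col)
  u=((proj(rim(q,r=.083),n)-[x0,y0]+.5)*k).astype(int); cv2.polylines(c,[u],True,(255,0,0))
  cv2.imwrite(f'pics/ov_{n}.png',c)
E
```

```text
bar top [0.6279 0.2077 0.279 ] [ 0.5949 -0.0241  0.279 ]
bar side [0.6311 0.2094 0.279 ] [ 0.6065 -0.0154  0.279 ]
feet [0.7728 0.1872 0.005 ] [ 0.7389 -0.0405  0.005 ] [ 0.7378 -0.039   0.005 ]
side [array([0.4415, 0.3378, 0.035 ]), array([0.5203, 0.2385, 0.035 ]), array([0.5336, 0.332 , 0.035 ]), array([0.4323, 0.2488, 0.035 ])] [0.4807 0.2883 0.035 ]
top [array([0.4841, 0.3521, 0.035 ]), array([0.4872, 0.2244, 0.035 ]), array([0.5467, 0.2897, 0.035 ]), array([0.4179, 0.2868, 0.035 ])] [0.4836 0.2883 0.035 ]
c top [0.5858 0.2659 0.024 ]
c top [0.4997 0.3934 0.024 ]
c top [0.3466 0.2903 0.024 ]
c top [0.431  0.1629 0.024 ]
c side [0.4997 0.3931 0.024 ]
c side [0.5879 0.2658 0.024 ]
c side [0.4281 0.158  0.024 ]
c side [0.345  0.2872 0.024 ]
[ 0.6672  0.0863 -0.1335  0.0904] [-1.4  0.4 -1.4  0.3 -0.  -0.4  0.  -0.  -1.7 -1.2 -0.1  0.9  0.6  3.6]
```

View pics/ov_top.png

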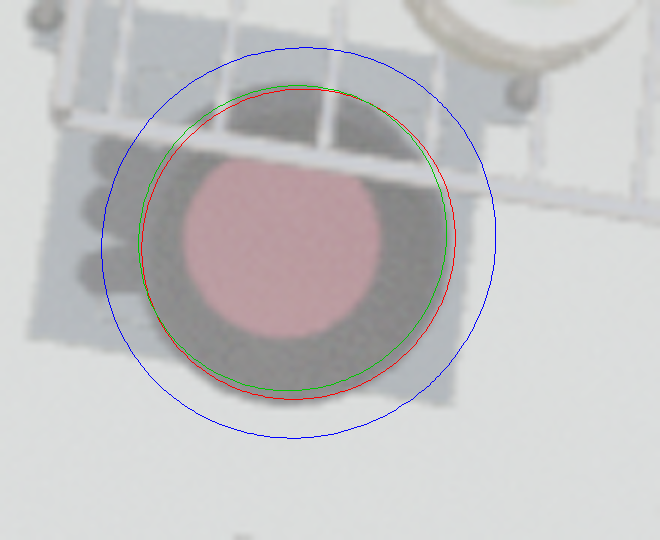

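View pics/ov_side.png

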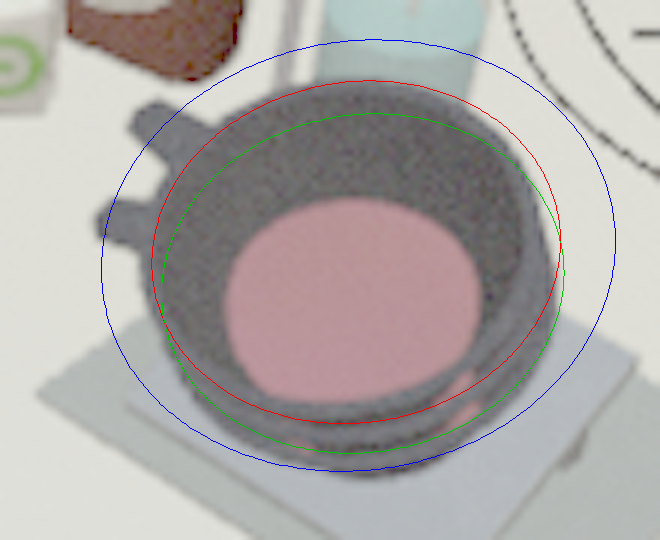

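```bash
cat > g.py <<'E'
from h import *
def toolR(az,tilt,flip=1):
    """tool pointing inward-down: az = azimuth (rad) of horizontal pointing dir, tilt from vertical"""
    y=np.array([np.sin(tilt)*np.cos(az),np.sin(tilt)*np.sin(az),-np.cos(tilt)])
    x=np.array([np.cos(tilt)*np.cos(az),np.cos(tilt)*np.sin(az),np.sin(tilt)])*flip
    return np.column_stack([x,y,np.cross(x,y)])
E
python3 - <<'E'
from g import *
from bench import ctrl
q=np.load('rack.npy'); yaw=q[2]
R=Rz(yaw); l=np.radians(24)
a=R@[-np.sin(l),0,np.cos(l)]; e=R@[-np.cos(l),0,-np.sin(l)]  # front rim dir
c=np.array([q[0],q[1],.036])+a*q[3]
fr=c+e*.063
print('rim c',c,'front',fr)
for f in (1,-1):
    for tilt in (50,45,40):
        Rt=toolR(yaw,np.radians(tilt),f)
        for d in (.015,-.06,-.12,-.2):
            print(f,tilt,d,ctrl.ik(fr+Rt[:,1]*d,Rt))
pc=np.array([.482,.288,.035])
for f in (1,-1):
    for az in (10,20,30,40):
        Rt=toolR(np.radians(az),np.radians(26),f)
        print('place',f,az,ctrl.ik(pc+np.array([0,0,.04])-np.array([np.cos(np.radians(az)),np.sin(np.radians(az)),0])*.06,Rt))
E
```

```text
rim c [0.63070941 0.09119694 0.11862365] front [0.5736679  0.09885567 0.09299924]
1 50 0.015 [ 12.81120399  40.71448154 129.42485695 204.1544585   40.86926774
 174.75135657]
1 50 -0.06 [ 16.81076881  32.65842808 134.86349753 210.33720412  38.89774633
 171.80965192]
1 50 -0.12 [ 21.15647317  24.68265951 137.67041122 219.68418605  35.31021307
 165.36273679]
1 50 -0.2 [ 29.39275197  11.86776483 138.48652659 245.17276553  30.55952785
 144.12465986]
1 45 0.015 [ 11.69504475  36.90309866 126.30859629 208.32400763  29.57861356
 168.8251059 ]
1 45 -0.06 [ 14.95727187  27.60816105 130.51898122 218.44457938  25.92083142
 160.87799627]
1 45 -0.12 [ 18.37598754  18.96697266 132.32055099 234.9557474   22.26729618
 146.2039817 ]
1 45 -0.2 None
1 40 0.015 [ 10.60031562  33.97822585 122.91791618 217.64761566  19.23951855
 158.10703748]
1 40 -0.06 [ 13.20752294  24.14343104 126.00219269 238.60940649  15.54925835
 138.61725544]
1 40 -0.12 None
1 40 -0.2 [ 20.42794063   3.61140492 125.98410942 -52.89829651  22.29010816
  72.96166199]
-1 50 0.015 [ 12.81120399  40.71448154 129.42485695 204.1544585   40.
[... 633 characters left out ...]
85 122.91791618 217.64761566  19.23951855
 -21.89296252]
-1 40 -0.06 [ 13.20752294  24.14343104 126.00219269 238.60940649  15.54925835
 -41.38274456]
-1 40 -0.12 None
-1 40 -0.2 [  20.42794063    3.61140492  125.98410942  -52.89829651   22.29010816
 -107.03833801]
place 1 10 [ 33.51507252  27.76034286 122.81822242 -62.41269931  11.38159496
  83.30285303]
place 1 20 None
place 1 30 None
place 1 40 [ 15.52065796  27.21737193 125.23818805  71.18488712  11.06368946
 -93.10930331]
place -1 10 [ 33.51507252  27.76034286 122.81822242 -62.41269931  11.38159496
 -96.69714697]
place -1 20 None
place -1 30 None
place -1 40 [ 15.52065796  27.21737193 125.23818805  71.18488712  11.06368946
  86.89069669]
```

Run:
```python
from h import *
np.set_printoptions(precision=3,suppress=True)
q=np.load('rack.npy'); R=Rz(q[2]); l=np.radians(24)
a=R@[-np.sin(l),0,np.cos(l)]; e1=R@[np.cos(l),0,np.sin(l)]; e2=R@[0,1,0]
def tab(h,dz,r=.092):
    return np.array([q[0],q[1],.036])+a*(q[3]+dz)+r*(np.cos(h)*e1+np.sin(h)*e2)
tips_top=[(361.5,145),(358.7,154.5),(357.7,165)]; tips_side=[(397,181),(391,199)]
for dz in (0,-.02,-.04):
    for h in range(60,130,10):
        p=tab(np.radians(h),dz); print(dz,h,proj(p,'top')[0],proj(p,'side')[0])
```

```text
0 60 [366.37  137.694] [415.244 167.122]
0 70 [362.721 143.008] [408.365 170.643]
0 80 [360.053 148.823] [402.192 175.034]
0 90 [358.44  154.956] [396.889 180.183]
0 100 [357.919 161.219] [392.602 185.964]
0 110 [358.496 167.421] [389.457 192.232]
0 120 [360.143 173.378] [387.56  198.826]
-0.02 60 [365.872 137.089] [416.589 172.587]
-0.02 70 [362.288 142.312] [409.81  176.056]
-0.02 80 [359.668 148.028] [403.732 180.389]
-0.02 90 [358.084 154.057] [398.512 185.477]
-0.02 100 [357.573 160.214] [394.296 191.194]
-0.02 110 [358.141 166.311] [391.208 197.397]
-0.02 120 [359.761 172.169] [389.35  203.928]
-0.04 60 [365.391 136.506] [417.893 177.893]
-0.04 70 [361.87 141.64] [411.213 181.31 ]
-0.04 80 [359.296 147.26 ] [405.225 185.587]
-0.04 90 [357.74  153.188] [400.087 190.615]
-0.04 100 [357.239 159.243] [395.939 196.27 ]
-0.04 110 [357.799 165.24 ] [392.906 202.41 ]
-0.04 120 [359.392 171.002] [391.087 208.876]
```

```bash
cat >> g.py <<'E'
def bowlgrip(c,a,u,v,d,depth,r=.0625):
    """c rim centre, a axis, u=front dir (unit, rim plane), v=left(handle) ; d rad: pointing az offset ccw. returns TCP, R"""
    rad=u*np.cos(d)+np.cross(a,u)*np.sin(d)   # radial outward at grip
    w=np.radians(26)
    y=-(a*np.cos(w)+rad*np.sin(w))
    x=-(rad*np.cos(w)-a*np.sin(w))
    R=np.column_stack([x,y,np.cross(x,y)])
    return c+rad*r+y*depth,R
def stack():
    q=np.load('rack.npy'); R=Rz(q[2]); l=np.radians(24)
    a=R@[-np.sin(l),0,np.cos(l)]; u=-(R@[np.cos(l),0,np.sin(l)]); v=R@[0,1,0]
    return np.array([q[0],q[1],.036])+a*q[3],a,u,v
SY=np.radians(33.7); PC=np.array([.482,.288,.035])
def pan(dh=0):
    R=Rz(SY+dh); return PC+[0,0,.054],np.array([0,0,1.]),-(R@[1.,0,0]),R@[0,1.,0]
def flipx(R): return R@np.diag([-1,1,-1])
E
python3 - <<'E'
from g import *
from bench import ctrl
np.set_printoptions(precision=0,suppress=True)
for d in range(-60,61,10):
    D=np.radians(d)
    s=stack(); p=pan()
    out=[]
    for dep in (.015,-.08):
        T,R=bowlgrip(*s,D,dep); out.append(ctrl.ik(T,flipx(R)))
    s2=(s[0]+.08*(s[1]*.8+np.array([-.3,0,.4])),)+s[1:]
    T,R=bowlgrip(*s2,D,.015); out.append(ctrl.ik(T,flipx(R)))
    p2=(p[0]+[0,0,.1],)+p[1:]
    for pp in (p2,p):
        T,R=bowlgrip(*pp,D,.015); out.append(ctrl.ik(T,flipx(R)))
    print(d,*out)
E
```

```text
-60 [ 28.  39. 102. -66.  44. -28.] [ 35.  31. 101. -57.  53. -34.] [ 31.  28. 103. -57.  51. -37.] [ 45.  22. 102. -32.  51. -89.] [ 45.  32. 107. -41.  39. -76.]
-50 None [ 35.  30. 107. -65.  48. -34.] [ 31.  27. 109. -65.  46. -38.] [ 43.  20. 107. -33.  44. -98.] [ 43.  31. 112. -46.  32. -82.]
-40 None None None [  40.   18.  111.  -32.   37. -110.] [ 40.  29. 117. -52.  24. -87.]
-30 None None None [  36.   16.  114.  -28.   31. -126.] [ 36.  28. 120. -57.  16. -94.]
-20 [ 22.  39. 122. 237.  37. -10.] None None [  31.   14.  117.  -18.   25. -147.] [  31.   28.  123.  -61.    9. -103.]
-10 [ 18.  40. 126. 220.  39.  -6.] [ 25.  30. 131. 233.  36. -15.] [ 21.  25. 128. 239.  31. -25.] None None
0 [ 13.  41. 129. 204.  41.  -5.] [ 18.  30. 136. 213.  38. -10.] [ 16.  24. 132. 218.  29. -19.] [ 19.  13. 118.  16.  24. 153.] None
10 [  7.  41. 131. 190.  42.  -7.] [  9.  30. 139. 193.  39.  -9.] [  9.  24. 134. 197.  28. -14.] [ 14.  14. 117.  27.  28. 128.] [ 14.  27. 124.  66.  14.  87.]
20 [  0.  40. 132. 176.  42. -10.] [ -1.  29. 140. 174.  39.  -9.] [  1.  23. 135. 175.  27.  -8.] [  9.  15. 115.  33.  35. 111.] [  9.  28. 122.  59.  21.  81.]
30 [ -6.  39. 131. 162.  39. -12.] [-10.  27. 139. 154.  35.  -8.] [ -6.  22. 134. 152.  25.  -0.] [  6.  17. 112.  34.  41.  98.] [  6.  29. 118.  52.  28.  77.]
40 [-11.  37. 129. 146.  35. -10.] [-17.  25. 135. 131.  32.  -1.] [-12.  21. 131. 126.  25.  11.] [  4.  19. 109.  34.  48.  88.] [  4.  30. 114.  46.  35.  72.]
50 [-15.  35. 125. 127.  31.  -4.] [-22.  23. 130. 107.  30.  11.] [-17.  20. 127. 102.  26.  22.] [  2.  21. 104.  32.  55.  80.] [  2.  31. 110.  40.  42.  68.]
60 [-18.  34. 121. 106.  29.   5.] [-25.  22. 125.  85.  32.  22.] [-19.  19. 123.  82.  30.  31.] [ 2. 24. 99. 30. 61. 73.] [  2.  33. 105.  36.  49.  63.]
```

Run:
```python
from g import *
from bench import ctrl
np.set_printoptions(precision=3,suppress=True)
D=np.radians(25)
s=stack(); T,R=bowlgrip(*s,D,-.09); R=flipx(R)
qp=ctrl.ik(T,R); print(qp,T)
a=[50,5,110,0,70,-5]
ctrl.movej(a); print(ctrl.current_t(),ctrl.current_tool_pos())
a=[20,5,125,qp[3]/2,45,-5]
ctrl.movej(a); print(ctrl.current_t(),ctrl.current_tool_pos(),ctrl.current_eef_rot()[:,1])
a=[qp[0],15,qp[2],qp[3],qp[4],qp[5]]
ctrl.movej(a); print(ctrl.current_t(),ctrl.current_tool_pos(),ctrl.current_eef_rot()[:,1])
p=ctrl.current_tool_pos(); r=ctrl.current_eef_rot(); im=ctrl.read_camera('wrist'); cv2.imwrite('pics/w1.png',im); np.savez('w1.npz',p=p,r=r)
cv2.imwrite('pics/side1.png',ctrl.read_camera('side'))
```

```text
[ -6.142  26.981 140.302 163.756  36.419  -8.52 ] [0.509 0.064 0.155]
1.375 [0.161 0.284 0.231]
2.7083 [0.307 0.439 0.326] [ 0.207  0.821 -0.532]
4.25 [0.519 0.064 0.261] [ 0.867  0.075 -0.492]
```

View pics/w1.png

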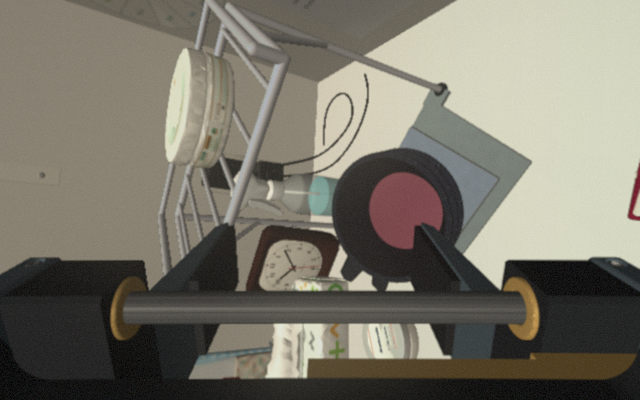

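View pics/side1.png

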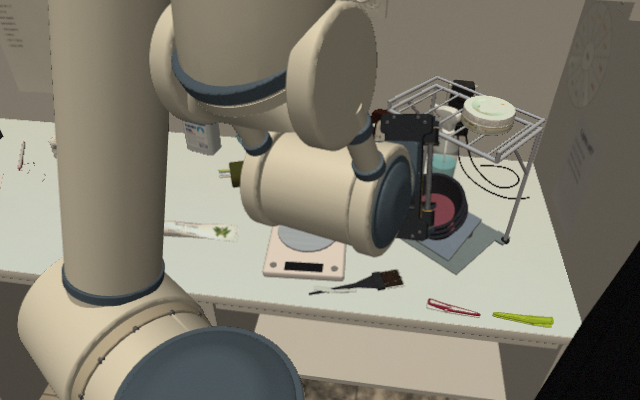

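```bash
cat >> g.py <<'E'
WT=np.array([[9.99999619e-01,8.49123069e-04,2.02013646e-04,-8.74593669e-05],[-5.05898354e-05,2.87446900e-01,-9.57796574e-01,-1.71435866e-01],[-8.71355362e-04,9.57796199e-01,2.87446834e-01,8.04501236e-02],[0,0,0,1]])
PW=dict(f=357.7917427643295,c=(324.31851323729006,198.21008886419605),k=0.01582452)
def projw(X,p,r):
    T=np.eye(4);T[:3,:3]=r;T[:3,3]=p; return projT(X,PW,T@WT)
def circ(c,a,u,r,dz=0):
    th=np.linspace(0,2*np.pi,361)[:,None]; return c+a*dz+r*(np.cos(th)*u+np.sin(th)*np.cross(a,u))
def ov(im,x0,y0,w,h,k,curves,f,g=.4):
    c=im[y0:y0+h,x0:x0+w]; c=(255*(cv2.resize(c,None,fx=k,fy=k,interpolation=cv2.INTER_CUBIC)/255.)**g).astype('uint8')
    for u,col in curves: cv2.polylines(c,[((u-[x0,y0]+.5)*k).astype(int)],False,col)
    for i in range(0,w,10): cv2.putText(c,str(x0+i),(i*k,10),0,.3,(0,0,255)); 
    for i in range(0,h,10): cv2.putText(c,str(y0+i),(0,i*k+4),0,.3,(0,0,255))
    cv2.imwrite(f,c)
E
python3 - <<'E'
from g import *
d=np.load('w1.npz');p,r=d['p'],d['r']
c,a,u,v=stack(); im=cv2.imread('pics/w1.png')
cu=[(projw(circ(c,a,u,.066,dz),p,r),col) for dz,col in [(0,(0,0,255)),(-.02,(0,255,0))]]+[(projw(circ(c,a,u,.037,-.05),p,r),(255,255,0))]
tab=c+np.array([[.066],[.092]])*v; cu.append((projw(tab,p,r),(255,0,0)))
ov(im,325,140,145,150,5,[],'pics/w1c.png'); ov(im,325,140,145,150,5,cu,'pics/w1o.png')
E
```

```text
(no output)
```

View pics/w1c.png

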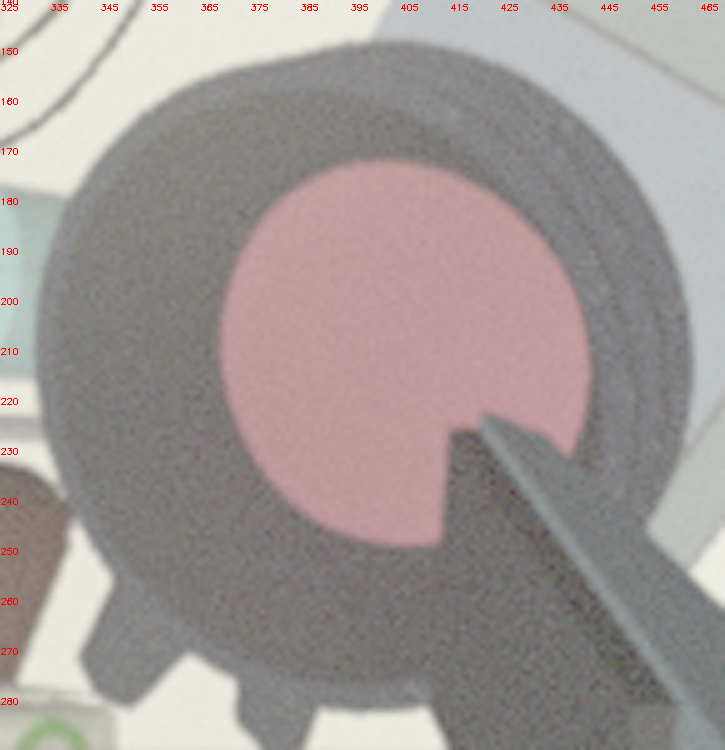

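View pics/w1o.png

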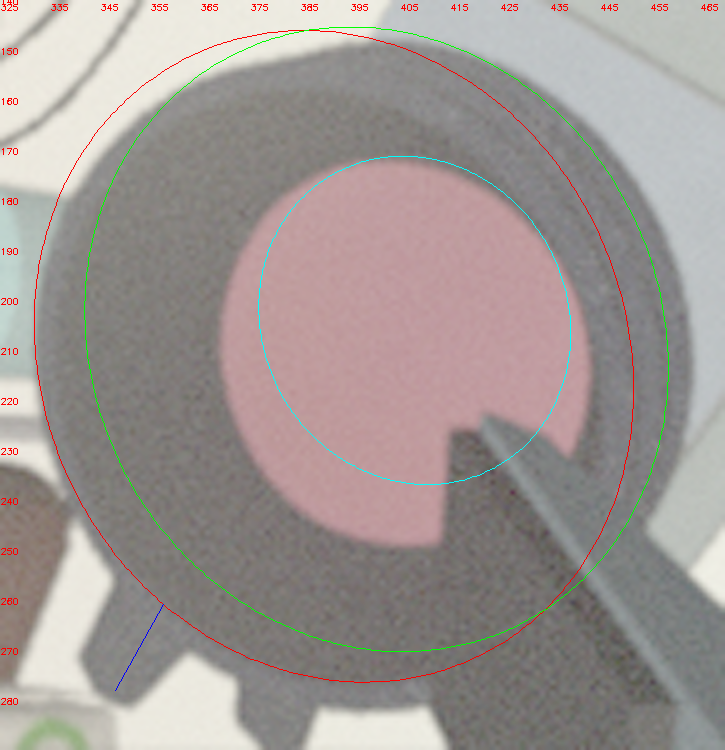

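Run:
```python
from g import *
from scipy.optimize import least_squares
np.set_printoptions(precision=4,suppress=True)
d=np.load('w1.npz');p,r=d['p'],d['r']
c0,_,_,_=stack(); l=np.radians(24)
W=np.array([(332,207),(334,190),(341,177),(353,164),(368,155.3),(334.5,230),(347,255),(363,270)],float)
S=np.array([(433.5,173),(420,174.5),(411,181),(452,180),(460,190),(464,199)],float)  # upper rim
Sb=np.array([(432,230.3)],float)
T=np.array([(420,160),(393,187.3),(376,179.5),(410,180.5),(391,133.8),(408,140.5),(371.5,174)],float)
def fr(yaw,ln):
    R=Rz(yaw); return R@[-np.sin(ln),0,np.cos(ln)], -(R@[np.cos(ln),0,np.sin(ln)])
def dist(P,C):
    D=P[:,None]-C[None]; n=np.hypot(*np.moveaxis(D,2,0)); i=n.argmin(1)
    s=np.sign(np.hypot(*(P-C.mean(0)).T)-np.hypot(*(C[i]-C.mean(0)).T)); return n[np.arange(len(P)),i]*s
def res(q):
    a,u=fr(q[3],q[4]); C=circ(q[:3],a,u,.066)
    H=q[:3]+np.array([[.092]])*(Rz(q[3])@[0,1,0])
    return np.r_[dist(W,projw(C,p,r)),dist(S,proj(C,'side')),dist(T,proj(C,'top')),(q[3]+.1335)/.02,(q[4]-l)/.01]
s=least_squares(res,[*c0,-.1335,l],x_scale=.01); q=s.x
print(q,np.degrees(q[3:]),np.round(s.fun,1)); np.save('rim.npy',q)
a,u=fr(*q[3:]); print('implied origin',q[:3]-a*(.036*0+ (q[2]-.036)/a[2]), (q[2]-.036)/a[2])
v=Rz(q[3])@[0,1,0]
for n,box in (('w1',(325,140,145,150,5)),('side0',(375,160,110,90,6)),('top0',(345,120,110,90,6))):
    f=(lambda X:projw(X,p,r)) if n=='w1' else (lambda X:proj(X,n[:-1]))
    cu=[(f(circ(q[:3],a,u,.066,dz)),col) for dz,col in [(0,(0,0,255)),(-.02,(0,255,0))]]+[(f(q[:3]+np.array([[.066],[.092]])*v),(255,0,0))]
    ov(cv2.imread(f'pics/{n}.png'),*box,cu,f'pics/o2_{n}.png')
```

```text
[ 0.6276  0.0963  0.1175 -0.133   0.4181] [-7.6176 23.9556] [ 0.3  1.  -0.4 -0.8 -0.7  0.5  0.5  0.2  0.3  0.8 -1.1 -1.4 -2.3 -0.7
  1.7  0.2 -2.1  0.6  1.9 -0.2 -2.2  0.  -0.1]
implied origin [0.6635 0.0915 0.036 ] 0.08920748736804814
```

View pics/o2_w1.png

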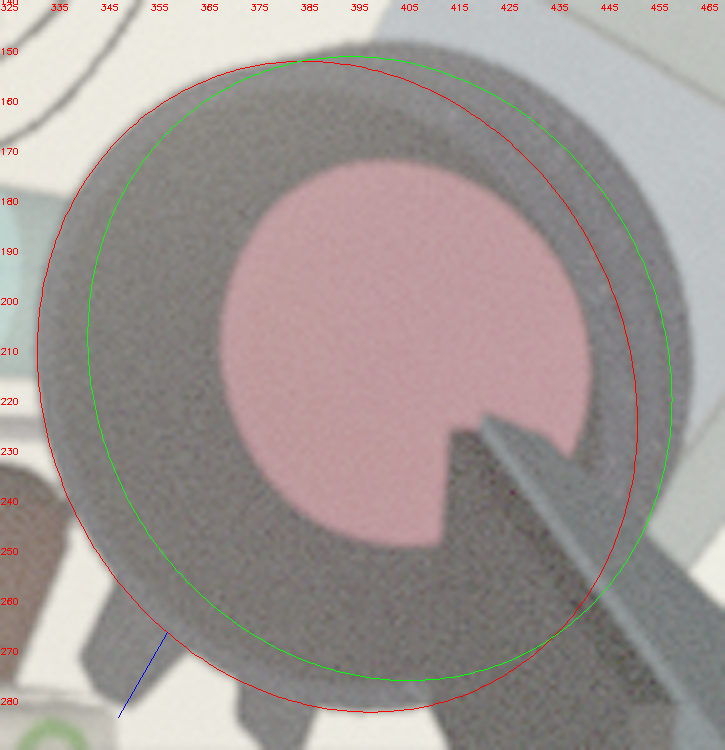

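View pics/o2_side0.png

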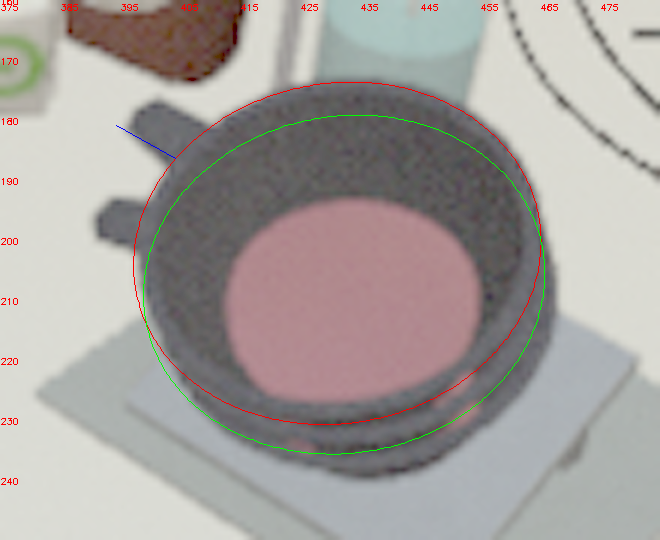

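View pics/o2_top0.png

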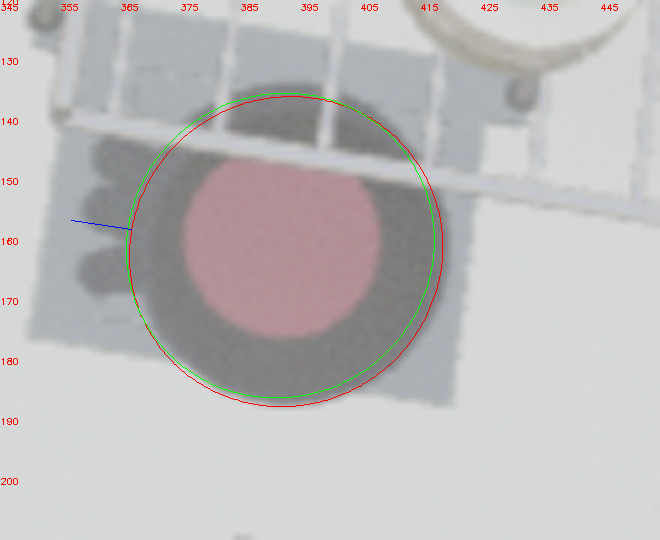

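```bash
cat >> g.py <<'E'
def stack2():
    yaw=-.1335; R=Rz(yaw); l=np.radians(24)
    a=R@[-np.sin(l),0,np.cos(l)]; u=-(R@[np.cos(l),0,np.sin(l)]); v=R@[0,1,0]
    return np.load('c.npy'),a,u,v
E
python3 - <<'E'
from g import *
from bench import ctrl
np.set_printoptions(precision=4,suppress=True)
np.save('c.npy',np.array([.629,.094,.118]))
D=np.radians(25); s=stack2()
T,R=bowlgrip(*s,D,-.05); R=flipx(R)
# body corner check in rack frame
g,_=bowlgrip(*s,D,.016); 
ctrl.command_gripper(.6)
ctrl.goto(T,R)
p=ctrl.current_tool_pos(); r=ctrl.current_eef_rot(); im=ctrl.read_camera('wrist'); cv2.imwrite('pics/w2.png',im); np.savez('w2.npz',p=p,r=r)
cv2.imwrite('pics/side2.png',ctrl.read_camera('side'))
print(ctrl.current_t(),p,T,r-R,ctrl.current_contact_force())
cl=cv2.createCLAHE(4,(8,8)).apply(cv2.cvtColor(im,cv2.COLOR_BGR2GRAY)); cl=cv2.resize(cl[60:360,200:560],None,fx=2,fy=2,interpolation=cv2.INTER_CUBIC); cv2.imwrite('pics/w2c.png',cl)
E
```

```text
5.7583 [0.5365 0.0704 0.1281] [0.5369 0.0704 0.1279] [[-0.     -0.0001  0.0002]
 [-0.      0.0002  0.    ]
 [ 0.     -0.     -0.0001]] [ 0.6136 -0.4308  0.0885]
```

View pics/w2c.png

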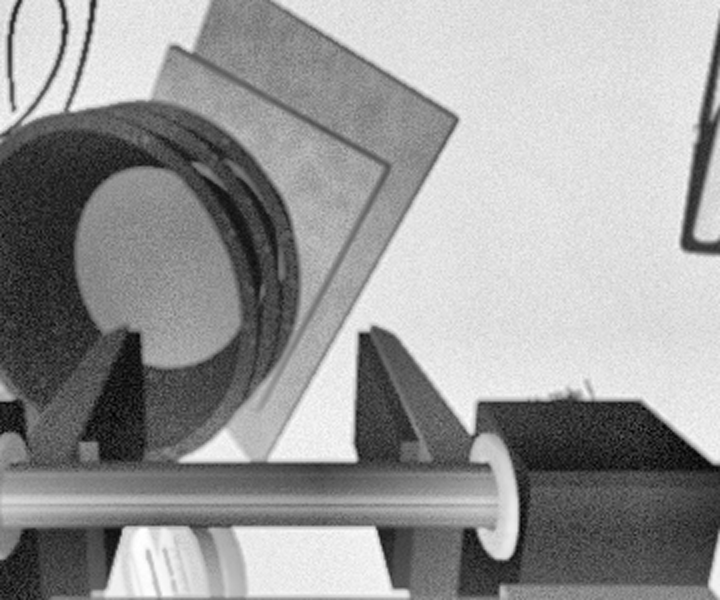

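View pics/w2.png

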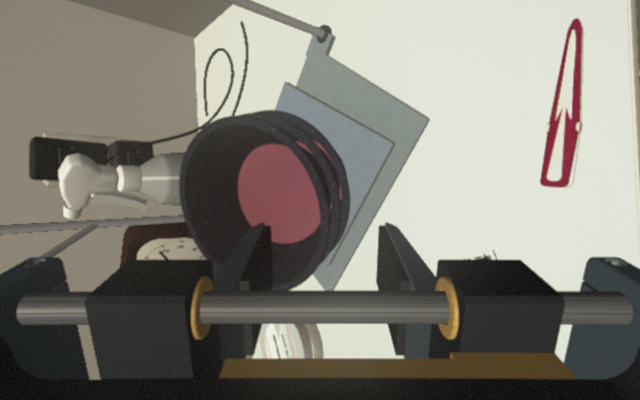

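View pics/side2.png

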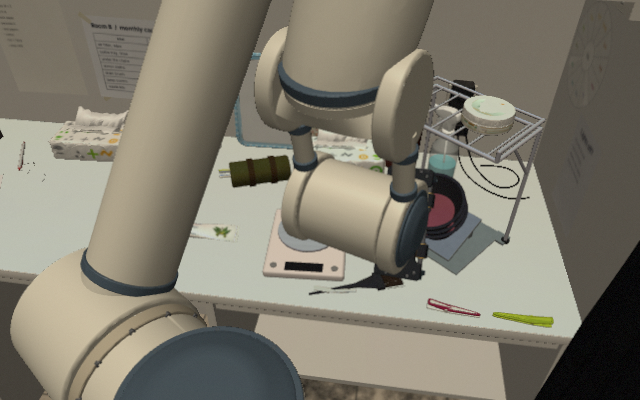

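Run:
```python
from g import *
d=np.load('w2.npz');p,r=d['p'],d['r']
c,a,u,v=stack2(); im=cv2.imread('pics/w2.png')
cu=[(projw(circ(c,a,u,R,dz),p,r),col) for R,dz,col in [(.066,0,(0,0,255)),(.060,0,(0,0,120)),(.066,-.02,(0,255,0))]]
ov(im,170,100,190,200,4,[],'pics/w2d.png',.35)
ov(im,170,100,190,200,4,cu,'pics/w2e.png',.35)
```

```text
(no output)
```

View pics/w2d.png

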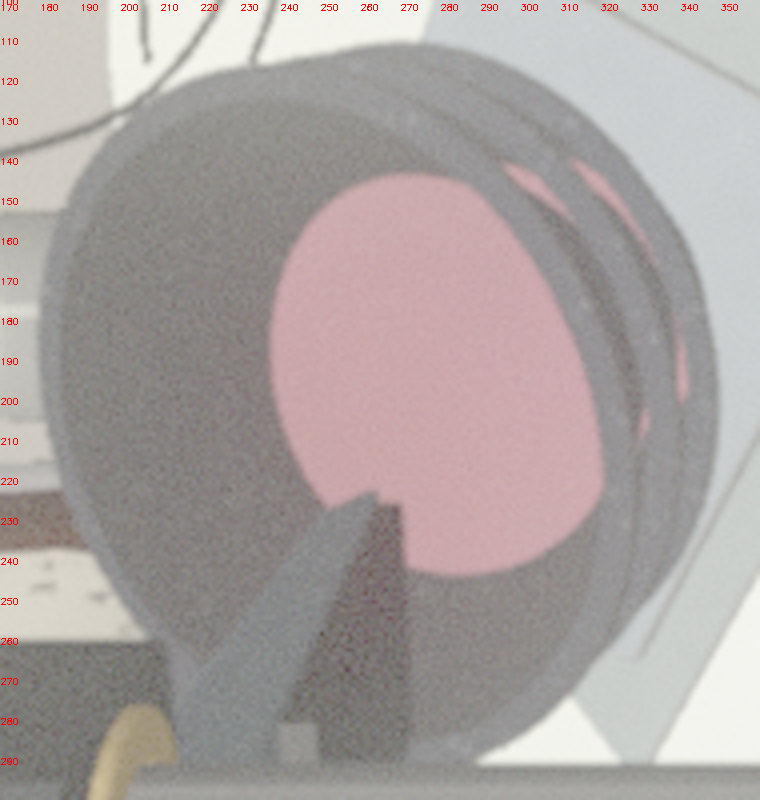

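View pics/w2e.png

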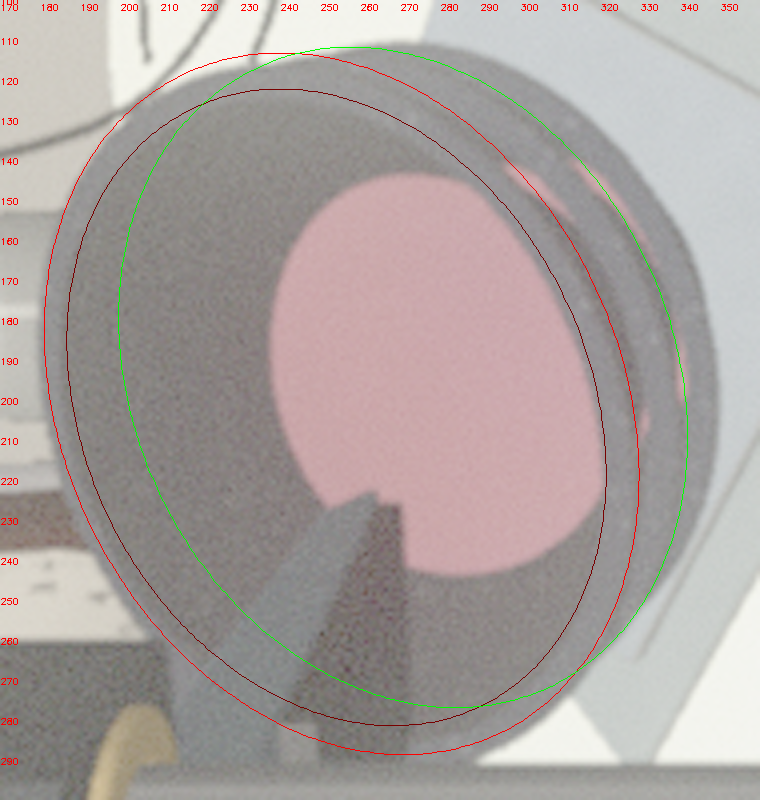

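The wrist view shows the rim between the fingers, within about 2 mm of my estimate. I'll shift the estimate slightly, then insert and grip.

Run:
```python
from g import *
from bench import ctrl
np.set_printoptions(precision=4,suppress=True)
np.save('c.npy',np.array([.629,.0957,.1178]))
D=np.radians(25); s=stack2()
for dep in (-.05,.015):
    T,R=bowlgrip(*s,D,dep); R=flipx(R)
    print(ctrl.move_l(T,vel=.06,ori=R,contact_N=5 if dep>0 else None), T-ctrl.current_tool_pos())
p=ctrl.current_tool_pos(); r=ctrl.current_eef_rot(); cv2.imwrite('pics/w3.png',ctrl.read_camera('wrist')); cv2.imwrite('pics/side3.png',ctrl.read_camera('side'))
np.savez('w3.npz',p=p,r=r)
print(ctrl.current_t(),ctrl.current_contact_force())
c,a,u,v=s; cu=[(projw(circ(c,a,u,.066,dz),p,r),col) for dz,col in [(0,(0,0,255)),(-.02,(0,255,0))]]
ov(cv2.imread('pics/w3.png'),140,20,220,270,3,[],'pics/w3d.png',.35); ov(cv2.imread('pics/w3.png'),140,20,220,270,3,cu,'pics/w3e.png',.35)
```

```text
False [-0.0001 -0.0001 -0.001 ]
False [ 0.0002  0.     -0.0002]
7.3417 [ 0.3556 -0.1809 -0.8089]
```

View pics/w3d.png

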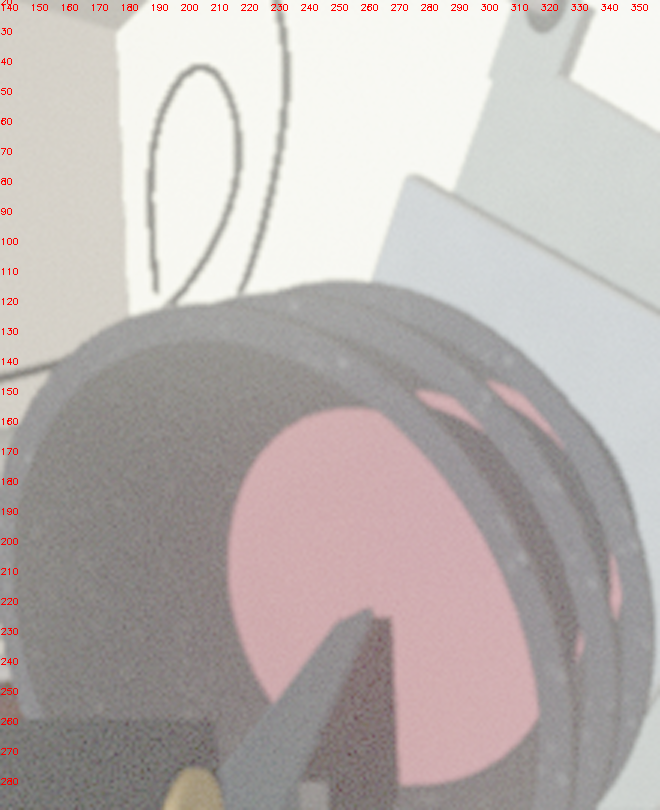

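View pics/w3e.png

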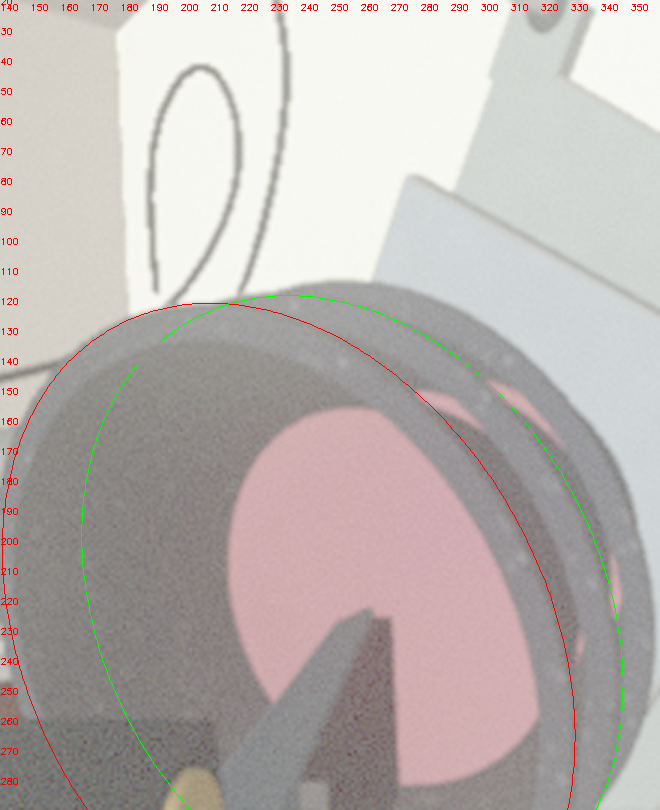

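```bash
python3 -c "
import cv2;s=cv2.imread('pics/side3.png')[140:260,340:500];cv2.imwrite('pics/side3c.png',(255*(cv2.resize(s,None,fx=5,fy=5,interpolation=2)/255.)**.5).astype('uint8'))"
```

```text
(no output)
```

View pics/side3c.png

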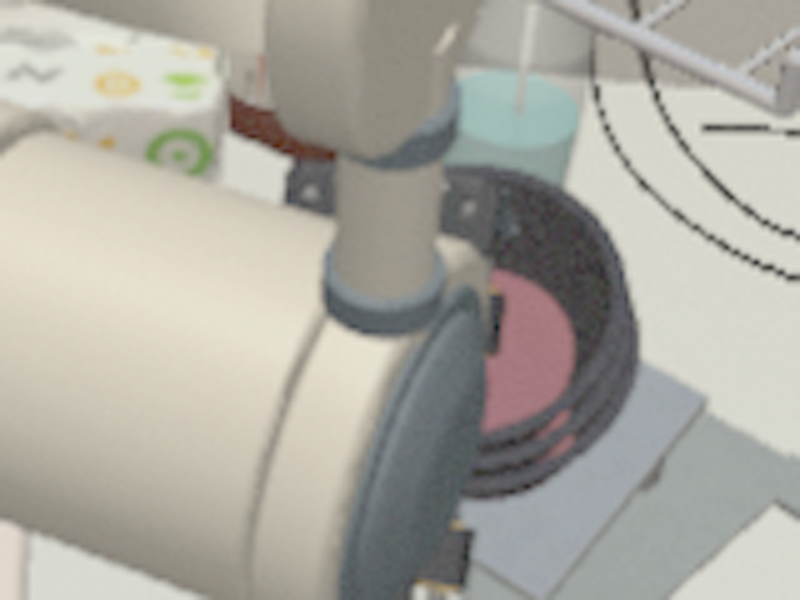

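Run:
```python
from g import *
from bench import ctrl
np.set_printoptions(precision=4,suppress=True)
ctrl.command_gripper(0.0); print(ctrl.current_grip_width()*91,ctrl.current_contact_force(),ctrl.current_t())
c,a,u,v=stack2(); p0=ctrl.current_tool_pos()
ctrl.move_l(p0+a*.008,vel=.03); print(ctrl.current_contact_force(),ctrl.current_t())
cv2.imwrite('pics/w4.png',ctrl.read_camera('wrist')); cv2.imwrite('pics/side4.png',ctrl.read_camera('side'))
im=cv2.imread('pics/w4.png')[20:300,140:440]; cv2.imwrite('pics/w4c.png',(255*(cv2.resize(im,None,fx=2,fy=2)/255.)**.35).astype('uint8'))
np.save('p0.npy',p0)
```

```text
11.851431415779178 [-4.6683 -3.9157 -1.4245] 8.125
[-3.4137 -1.0547  0.0713] 8.5417
```

View pics/w4c.png

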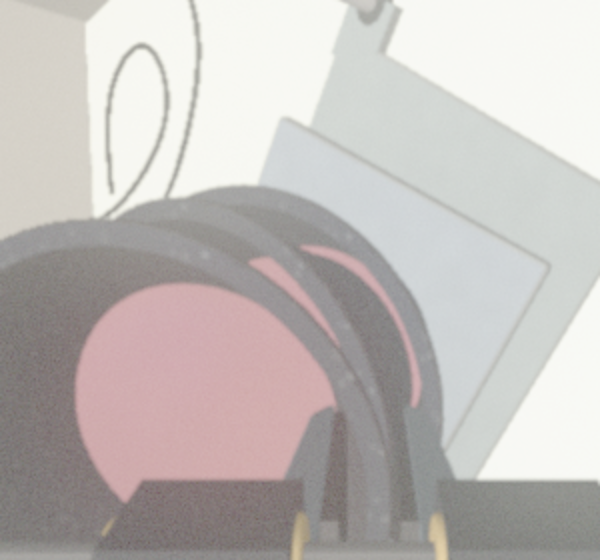

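Grip width is 11.9 mm, so two walls are between the pads. I'll set them back down, release and re-measure.

Run:
```python
from g import *
from bench import ctrl
np.set_printoptions(precision=4,suppress=True)
p0=np.load('p0.npy'); ctrl.move_l(p0,vel=.03); print(ctrl.current_contact_force())
ctrl.command_gripper(.3); print(ctrl.current_contact_force(),ctrl.current_t())
ctrl.command_gripper(.6)
p=ctrl.current_tool_pos(); r=ctrl.current_eef_rot(); cv2.imwrite('pics/w5.png',ctrl.read_camera('wrist')); np.savez('w5.npz',p=p,r=r)
ctrl.move_l(p-.065*r[:,1],vel=.08)
p=ctrl.current_tool_pos(); r=ctrl.current_eef_rot(); cv2.imwrite('pics/w6.png',ctrl.read_camera('wrist')); np.savez('w6.npz',p=p,r=r)
print(ctrl.current_t())
for n,b in (('w5',(140,20,220,270,3)),('w6',(170,100,190,200,4))): 
    d=np.load(n+'.npz'); c,a,u,v=stack2()
    cu=[(projw(circ(c,a,u,.066,dz),d['p'],d['r']),col) for dz,col in [(0,(0,0,255)),(-.02,(0,255,0))]]
    ov(cv2.imread(f'pics/{n}.png'),*b,cu,f'pics/{n}o.png',.35)
```

```text
[-4.409  -4.4237 -0.6793]
[-0.1553  0.5778 -0.697 ] 9.5083
11.1667
```

View pics/w5o.png

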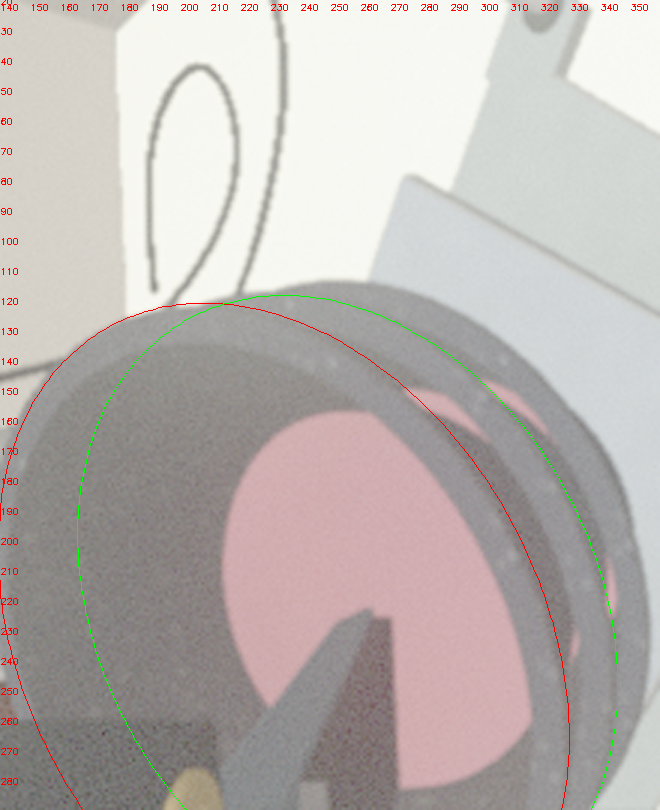

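View pics/w6o.png

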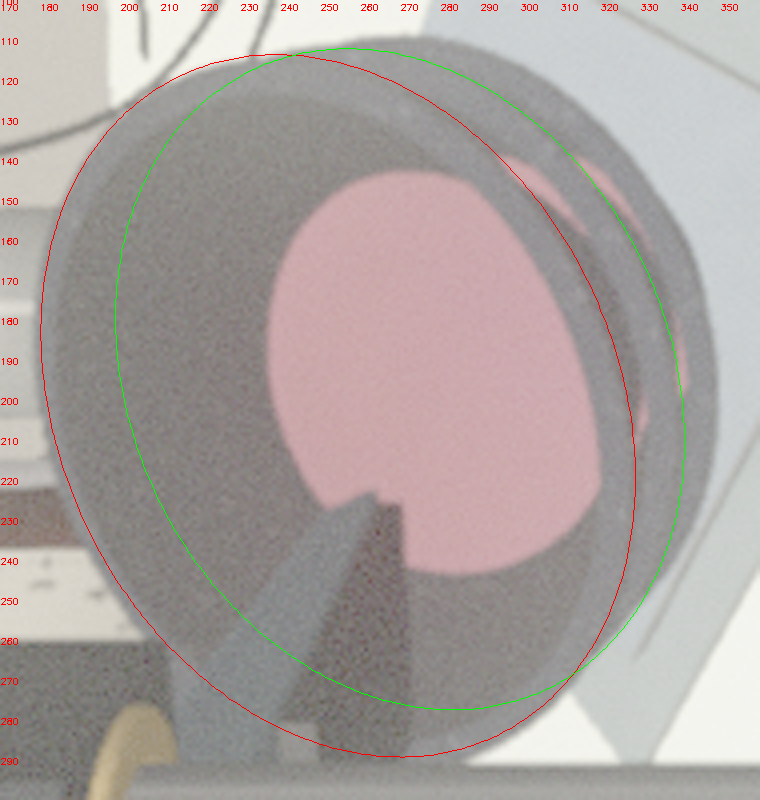

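Run:
```python
import cv2
im=cv2.imread('pics/w4.png')[150:295,260:400]; cv2.imwrite('pics/w4d.png',(255*(cv2.resize(im,None,fx=5,fy=5,interpolation=2)/255.)**.35).astype('uint8'))
```

```text
(no output)
```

View pics/w4d.png

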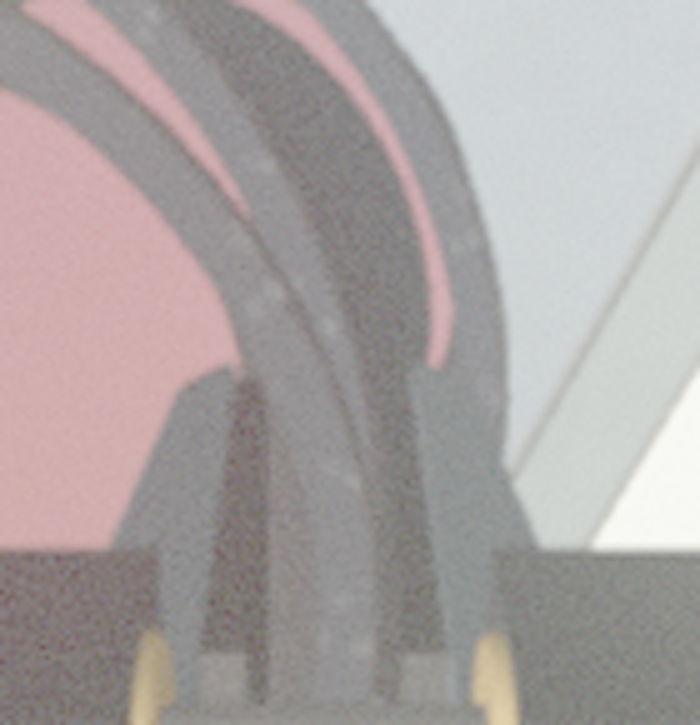

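Run:
```python
from g import *
im=cv2.imread('pics/w6.png')
ov(im,170,100,100,100,7,[],'pics/w6a.png',.35); ov(im,280,130,75,100,7,[],'pics/w6b.png',.35)
ov(im,270,230,75,62,8,[],'pics/w6c.png',.35)
```

```text
(no output)
```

View pics/w6a.png

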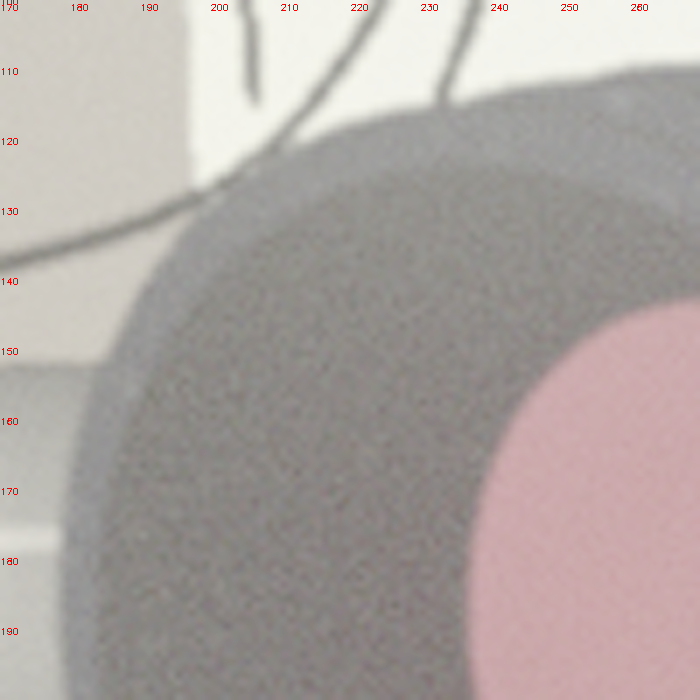

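View pics/w6b.png

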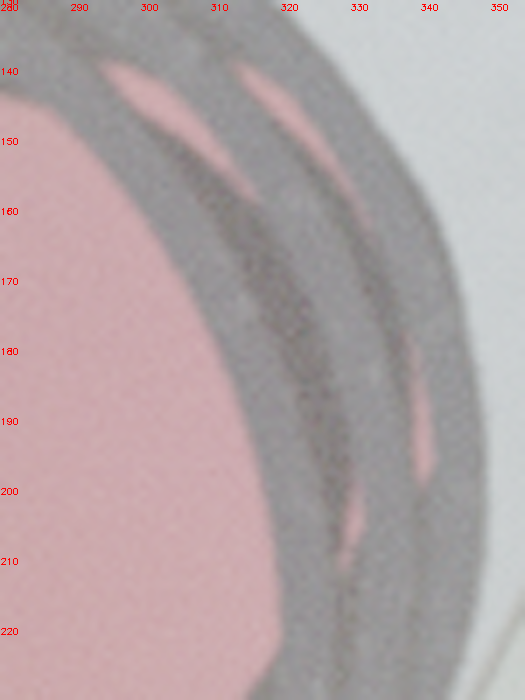

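View pics/w6c.png

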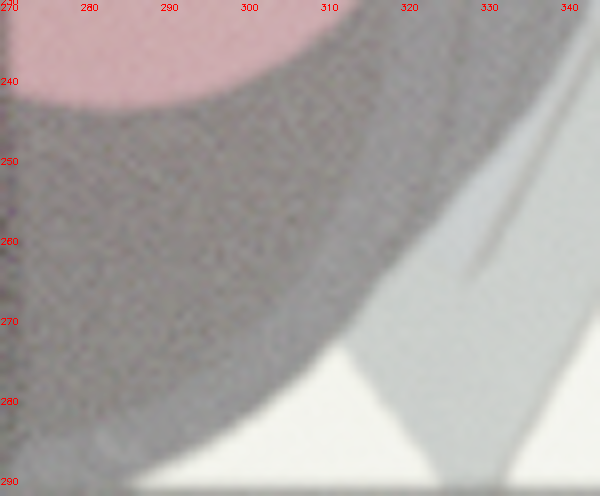

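```bash
cat > fit.py <<'E'
from g import *
from scipy.optimize import least_squares
np.set_printoptions(precision=4,suppress=True)
d=np.load('w6.npz');p,r=d['p'],d['r']
O=np.array([(178,185),(181.5,160),(190,140),(206,124),(222,117),(232,115),(319,180),(325.5,200),(310,274),(300,281),(285,290)],float)
I=np.array([(291,150),(304,165),(313,183),(317.5,200),(319,215),(235,123.5),(210,130)],float)
N=np.array([(337.5,200),(327,176+0)],float)[:1]
def fr(yaw,ln):
    R=Rz(yaw); return R@[-np.sin(ln),0,np.cos(ln)], -(R@[np.cos(ln),0,np.sin(ln)])
def dist(P,C):
    D=P[:,None]-C[None]; n=np.hypot(*np.moveaxis(D,2,0)); i=n.argmin(1)
    s=np.sign(np.hypot(*(P-C.mean(0)).T)-np.hypot(*(C[i]-C.mean(0)).T)); return n[np.arange(len(P)),i]*s
def res(q,w=.01):
    a,u=fr(q[3],q[4])
    return np.r_[dist(O,projw(circ(q[:3],a,u,.066),p,r)),dist(I,projw(circ(q[:3],a,u,.060),p,r)),(q[3]+.1335)/w,(q[4]-.419)/w]
for w in (.001,1):
    s=least_squares(res,[.629,.0957,.1178,-.1335,.419],x_scale=.01,args=(w,)); q=s.x
    print(q,np.degrees(q[3:]),np.round(s.fun,1))
    if w==.001: np.save('c6.npy',q[:3])
q=np.load('c6.npy'); a,u=fr(-.1335,.419)
c,a,u,v=q,a,u,0
# rim wall point relative to tool frame for d=25
g,R=bowlgrip(c,a,u,v,np.radians(25),0,.063); print('rim mid in tool (w6)',r.T@(g-p), 'normals',r.T@R)
cu=[(projw(circ(c,a,u,.066,dz),p,r),col) for dz,col in [(0,(0,0,255)),(-.02,(0,255,0)),(-.04,(255,0,0))]]+[(projw(circ(c,a,u,.06),p,r),(0,0,120))]
ov(cv2.imread('pics/w6.png'),170,100,190,200,4,cu,'pics/w6f.png',.35)
E
python3 fit.py
```

```text
[ 0.6272  0.096   0.1197 -0.1334  0.419 ] [-7.6404 24.0085] [ 0.5 -0.5  0.3 -0.6 -0.9 -0.8 -0.9 -0.6  0.7 -0.7  1.1 -0.6  1.   0.9
  0.3 -0.8 -0.3  0.9  0.1  0. ]
[ 0.6269  0.0961  0.1198 -0.1245  0.4175] [-7.1335 23.9201] [ 0.1 -0.3  0.3 -0.2 -0.6 -0.4 -0.7 -0.7  0.5 -1.   0.7 -0.3  1.   1.
  0.3 -0.6 -0.5  1.2  0.  -0. ]
rim mid in tool (w6) [-0.0006  0.0472 -0.0006] normals [[-1.      0.0003 -0.0001]
 [ 0.0003  1.     -0.0001]
 [ 0.0001 -0.0001 -1.    ]]
```

View pics/w6f.png

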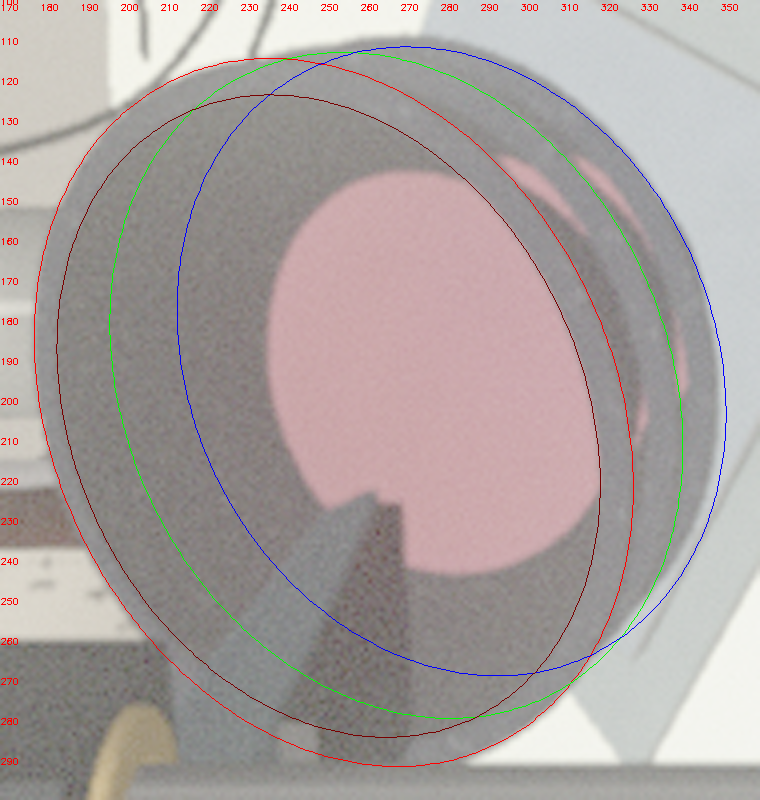

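Run:
```python
from g import *
from bench import ctrl
np.set_printoptions(precision=4,suppress=True)
p=ctrl.current_tool_pos(); r=ctrl.current_eef_rot()
T=p+r@[-.0006,.0472+.009,0]
ctrl.move_l(T,vel=.06); p0=ctrl.current_tool_pos(); np.save('p0.npy',p0)
f0=ctrl.current_contact_force()
ctrl.command_gripper(.22); print(ctrl.current_grip_width()*91,ctrl.current_contact_force()-f0)
cv2.imwrite('pics/w7.png',ctrl.read_camera('wrist')); print(ctrl.current_t())
im=cv2.imread('pics/w7.png')[130:295,230:420]; cv2.imwrite('pics/w7d.png',(255*(cv2.resize(im,None,fx=4,fy=4,interpolation=2)/255.)**.35).astype('uint8'))
```

```text
19.77211826019306 [-0.2243  0.1693 -0.202 ]
13.0
```

View pics/w7d.png

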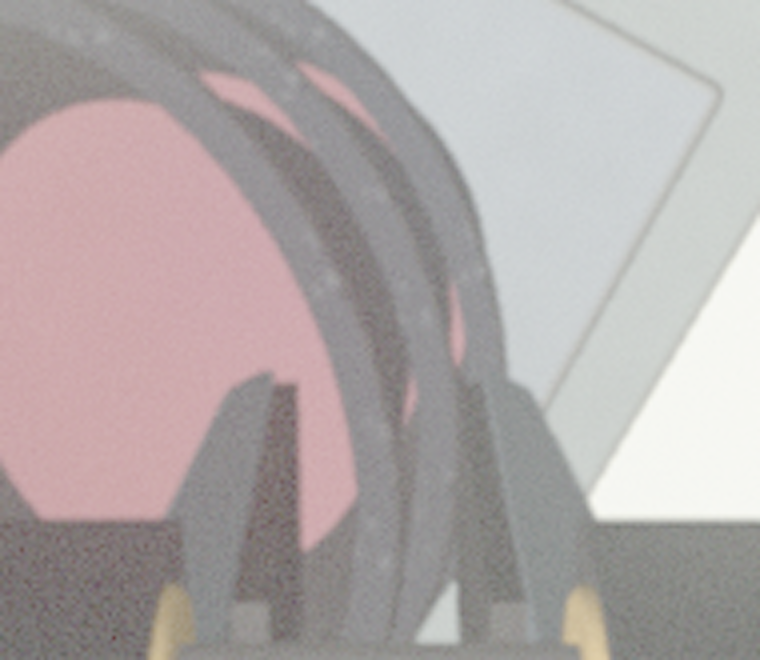

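Run:
```python
from g import *
from bench import ctrl
np.set_printoptions(precision=4,suppress=True)
f0=ctrl.current_contact_force()
ctrl.command_gripper(.15); print(ctrl.current_grip_width()*91,ctrl.current_contact_force()-f0)
ctrl.command_gripper(.0); print(ctrl.current_grip_width()*91,ctrl.current_contact_force()-f0)
cv2.imwrite('pics/w8.png',ctrl.read_camera('wrist')); print(ctrl.current_t())
im=cv2.imread('pics/w8.png')[130:295,230:420]; cv2.imwrite('pics/w8d.png',(255*(cv2.resize(im,None,fx=4,fy=4,interpolation=2)/255.)**.35).astype('uint8'))
```

```text
13.266221622518977 [ 1.0017 -0.7472  0.57  ]
7.023527252825233 [ 1.6297 -2.3305  0.9671]
13.6583
```

View pics/w8d.png

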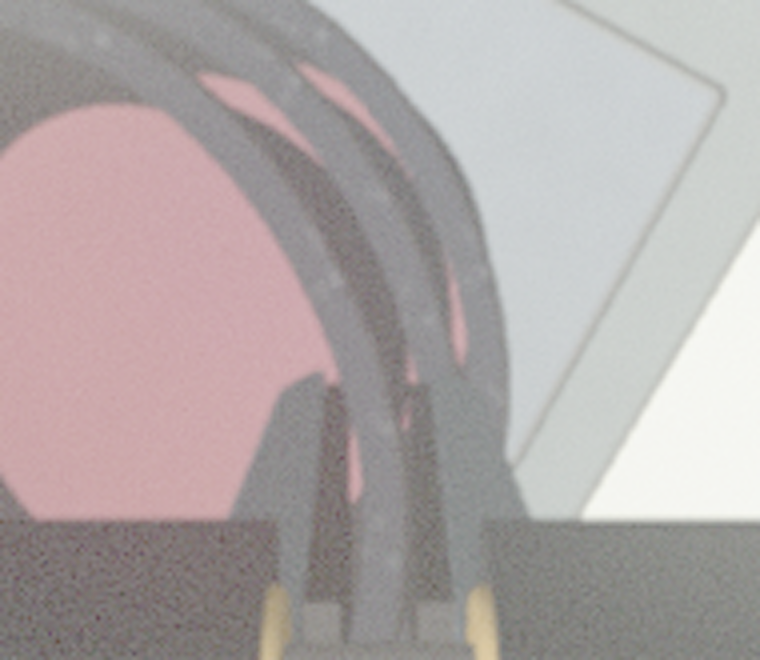

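Grip width is now 7.0 mm, which is a single wall. I'll lift a little and check.

Run:
```python
from g import *
from bench import ctrl
np.set_printoptions(precision=4,suppress=True)
c,a,u,v=stack2(); p0=ctrl.current_tool_pos()
ctrl.move_l(p0+a*.012,vel=.03); print(ctrl.current_contact_force(),ctrl.current_t(),ctrl.current_grip_width()*91)
cv2.imwrite('pics/w9.png',ctrl.read_camera('wrist'));cv2.imwrite('pics/side9.png',ctrl.read_camera('side'))
im=cv2.imread('pics/w9.png')[60:295,170:420]; cv2.imwrite('pics/w9d.png',(255*(cv2.resize(im,None,fx=3,fy=3,interpolation=2)/255.)**.35).astype('uint8'))
```

```text
[-0.0051 -0.428  -1.7089] 14.2083 6.860995569792695
```

View pics/w9d.png

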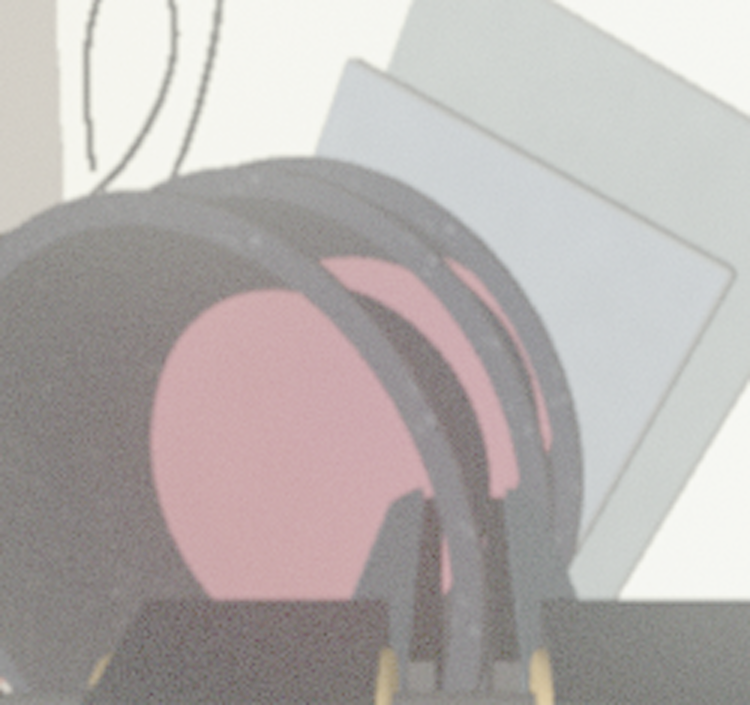

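Run:
```python
from g import *
from bench import ctrl
np.set_printoptions(precision=4,suppress=True)
c,a,u,v=stack2(); p0=ctrl.current_tool_pos()
ctrl.move_l(p0+a*.025,vel=.06); print(ctrl.current_contact_force())
f=Rz(-.1335)@[-.64,0,.77]
ctrl.move_l(ctrl.current_tool_pos()+f*.11,vel=.12); print(ctrl.current_contact_force(),ctrl.current_grip_width()*91,ctrl.current_tool_pos())
cv2.imwrite('pics/w10.png',ctrl.read_camera('wrist'));cv2.imwrite('pics/side10.png',ctrl.read_camera('side'));print(ctrl.current_t(),ctrl.current_q())
```

```text
[ 0.042  -0.0339 -1.1518]
[ 0.3204  0.2571 -0.3879] 6.677772023688284 [0.4948 0.0881 0.2091]
16.0417 [ -0.5049  14.2996 136.63   164.2707  20.0917  -3.108 ]
```

View pics/w10.png

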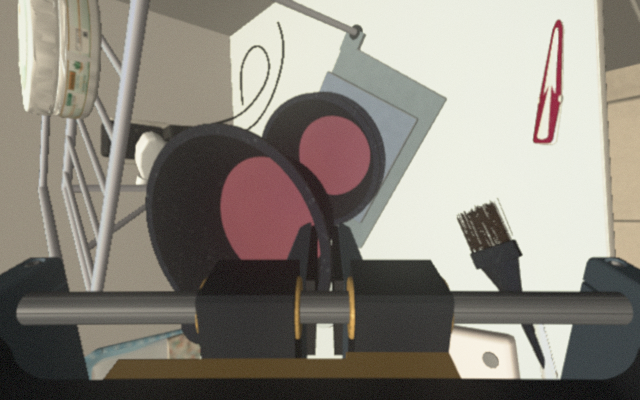

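View pics/side10.png

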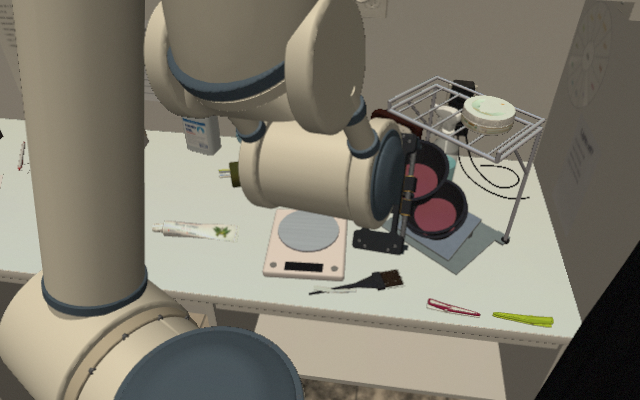

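Run:
```python
from g import *
from bench import ctrl
np.set_printoptions(precision=4,suppress=True)
D=np.radians(25)
p=ctrl.current_tool_pos()
for dx in [(-.03,0,-.03),(-.04,0,-.02),(-.05,.03,0)]: print(ctrl.ik(p+dx,ctrl.current_eef_rot()))
s=pan(); T,R=bowlgrip(s[0]+[0,0,.09],*s[1:],D,.009); R=flipx(R)
print(T,ctrl.ik(T,R))
ctrl.move_l(p+[-.03,0,-.03],vel=.1)
try:
    ctrl.move_l(T,vel=.08,ori=R)
except ctrl.MotionError as e: print('ERR',e)
print(ctrl.current_t(),ctrl.current_tool_pos(),ctrl.current_grip_width()*91,ctrl.current_contact_force())
p=ctrl.current_tool_pos();r=ctrl.current_eef_rot();cv2.imwrite('pics/w11.png',ctrl.read_camera('wrist'));cv2.imwrite('pics/side11.png',ctrl.read_camera('side'));cv2.imwrite('pics/top11.png',ctrl.read_camera('top'));np.savez('w11.npz',p=p,r=r)
```

```text
[ -0.5802  21.0706 143.803  170.2402  33.7203  -9.8317]
[ -0.6106  18.1544 144.0712 169.4629  31.1152  -8.9456]
[  8.5446  12.6474 141.4349 183.7382  22.7968 -15.3822]
[0.4516 0.238  0.1709] [  7.0355  16.4192 114.5839  34.5221  37.3543 102.6727]
20.5667 [0.4515 0.2379 0.1709] 6.97339941722138 [ 0.6052  0.1177 -0.8404]
```

View pics/w11.png

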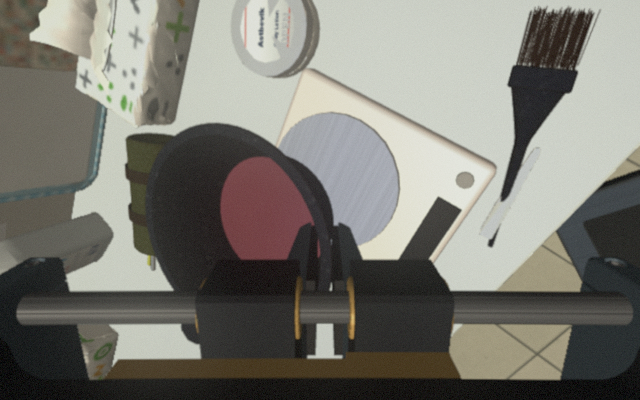

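View pics/side11.png

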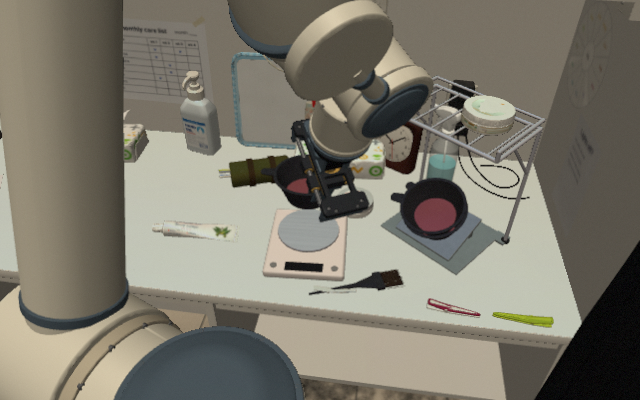

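View pics/top11.png

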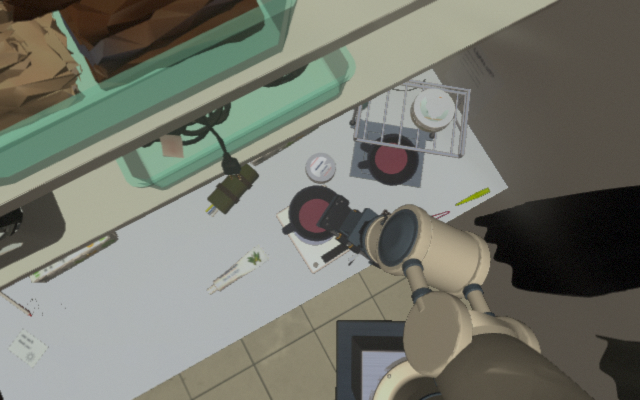

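Run:
```python
from g import *
d=np.load('w11.npz');p,r=d['p'],d['r']
s=pan(); c=s[0]+[0,0,.09]; a,u,v=s[1:]
def cur(f): return [(f(circ(c,a,u,.066)),(0,0,255)),(f(circ(c,a,u,.06)),(0,0,160)),(f(c+np.array([[.066],[.092]])*v),(255,0,0)),(f(circ(c,a,u,.042,-.054)),(0,255,255))]
ov(cv2.imread('pics/w11.png'),140,110,210,190,3,[],'pics/w11d.png',.35)
ov(cv2.imread('pics/w11.png'),140,110,210,190,3,cur(lambda X:projw(X,p,r)),'pics/w11o.png',.35)
ov(cv2.imread('pics/side11.png'),255,130,110,90,6,cur(lambda X:proj(X,'side')),'pics/s11o.png',.35)
ov(cv2.imread('pics/top11.png'),270,170,110,90,6,cur(lambda X:proj(X,'top')),'pics/t11o.png',.35)
```

```text
(no output)
```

View pics/w11o.png

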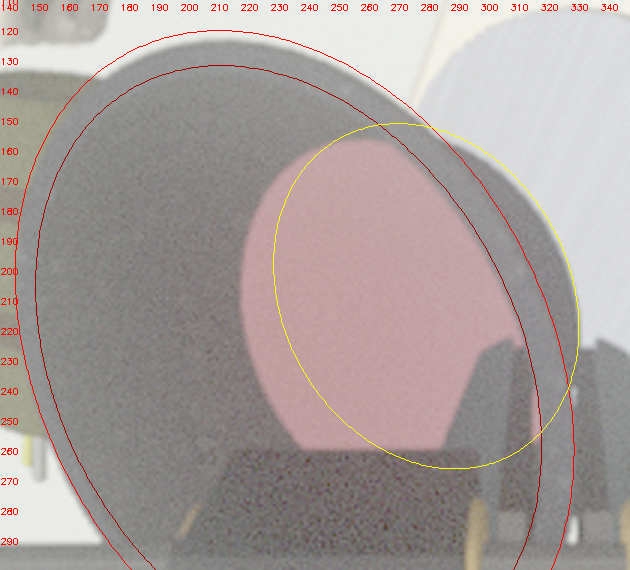

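View pics/s11o.png

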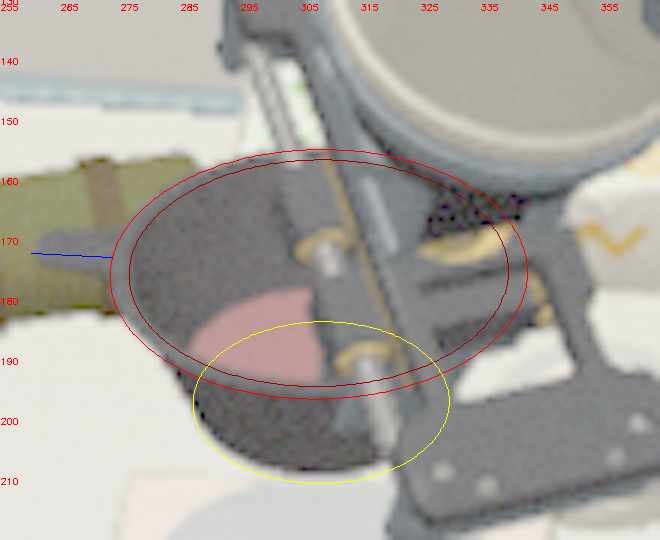

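View pics/t11o.png

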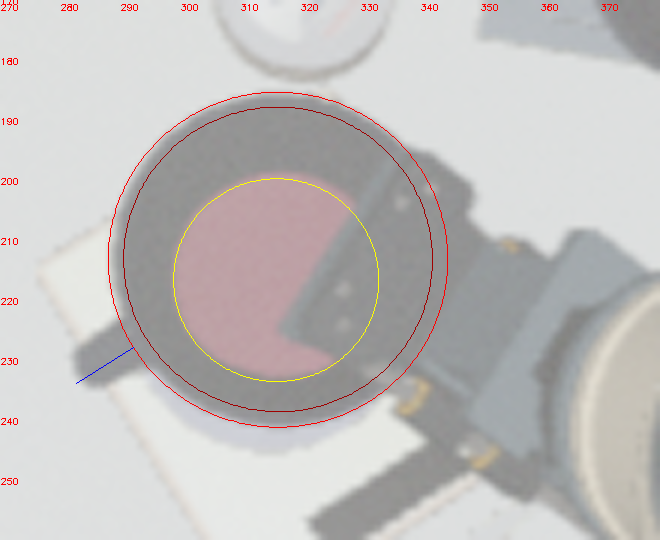

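View pics/w11d.png

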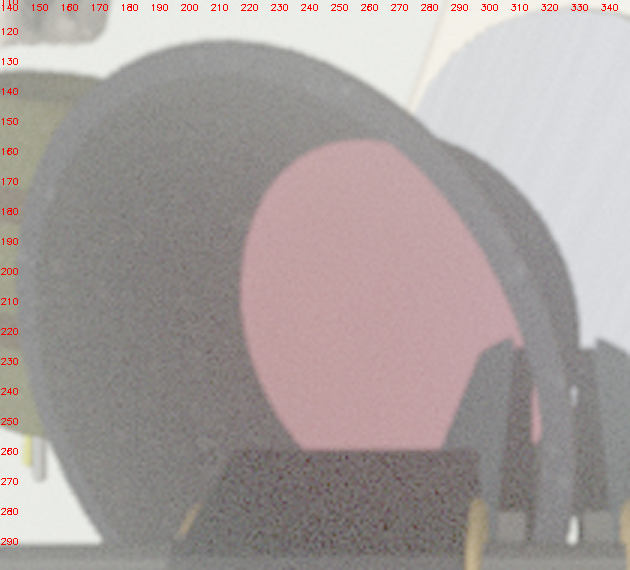

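Run:
```python
from g import *
from fit import dist
from scipy.optimize import least_squares
from scipy.spatial.transform import Rotation as Ro
d=np.load('w11.npz');p,r=d['p'],d['r']
s=pan(); c0=s[0]+[0,0,.09]; u,v=s[2:]
O=np.array([(214,123),(190,126),(175,134.5),(240,128),(262,138),(278,150),(330.5,250),(173,288),(328,230)],float)
I=np.array([(299,190),(309,210),(316,240),(270,158)],float)
F=np.array([(292,160),(315,180),(328,205),(305,168)],float) # foot/wall silhouette
# foot from wrist; side: rim top/left and foot
SO=np.array([(271.5,176),(277,164),(300,155.3)],float); SF=np.array([(310,208),(297,205)],float)
TO=np.array([(300,188.5),(314,185.5),(289,205),(288.5,217),(296,232)],float)
def res(q,full=True):
    Q=Ro.from_rotvec([q[3],q[4],0]).as_matrix(); a=Q[:,2]; uu=Q@u
    C=c0+q[:3]; f=lambda X:projw(X,p,r)
    o=np.r_[dist(O,f(circ(C,a,uu,.066))),dist(I,f(circ(C,a,uu,.06)))]
    o2=np.r_[dist(SO,proj(circ(C,a,uu,.066),'side')),dist(SF,proj(circ(C,a,uu,.042,-.054),'side')),dist(TO,proj(circ(C,a,uu,.066),'top'))]
    return np.r_[o,o2] if full else np.r_[o,q[3:]/.05]
for full in (0,1):
    sl=least_squares(res,np.zeros(5),x_scale=.01,args=(full,)); print(sl.x[:3]*1e3,np.degrees(sl.x[3:]),np.round(sl.fun,1))
```

```text
[ 0.6272  0.096   0.1197 -0.1334  0.419 ] [-7.6404 24.0085] [ 0.5 -0.5  0.3 -0.6 -0.9 -0.8 -0.9 -0.6  0.7 -0.7  1.1 -0.6  1.   0.9
  0.3 -0.8 -0.3  0.9  0.1  0. ]
[ 0.6269  0.0961  0.1198 -0.1245  0.4175] [-7.1335 23.9201] [ 0.1 -0.3  0.3 -0.2 -0.6 -0.4 -0.7 -0.7  0.5 -1.   0.7 -0.3  1.   1.
  0.3 -0.6 -0.5  1.2  0.  -0. ]
rim mid in tool (w6) [-0.0006  0.0472 -0.0006] normals [[-1.      0.0003 -0.0001]
 [ 0.0003  1.     -0.0001]
 [ 0.0001 -0.0001 -1.    ]]
[-0.7     2.1225 -1.3799] [ 0.7211 -0.8595] [-0.3  0.5 -0.6 -0.6  0.8  0.5  0.6  0.1  1.4  0.8 -0.1 -2.  -0.9  0.3
 -0.3]
[-0.7223  1.6336 -0.6559] [ 0.6994 -0.6535] [-0.6 -0.4 -0.9 -0.6  0.6  0.3  0.8 -0.5  1.5  0.8 -0.3 -1.9 -1.1  0.5
  0.5 -0.7 -2.  -3.4  0.8 -0.3 -0.9 -1.4 -1.2]
```

Run:
```python
from g import *
from bench import ctrl
np.set_printoptions(precision=4,suppress=True)
p=ctrl.current_tool_pos(); q=p+[.0007,-.0016,-.076]
ctrl.move_l(q,vel=.09); ctrl.sleep(.2); f0=ctrl.current_contact_force(); print(f0,ctrl.current_wrist_torque())
print(ctrl.move_l(q+[0,0,-.024],vel=.012,contact_N=1.5))
ctrl.sleep(.3)
print(ctrl.current_tool_pos()[2]-q[2],ctrl.current_contact_force()-f0,ctrl.current_t(),ctrl.current_grip_width()*91)
cv2.imwrite('pics/w12.png',ctrl.read_camera('wrist'));cv2.imwrite('pics/side12.png',ctrl.read_camera('side'));cv2.imwrite('pics/top12.png',ctrl.read_camera('top'))
a=cv2.imread('pics/side12.png')[150:290,240:380];b=cv2.imread('pics/top12.png')[160:270,260:370]
a=cv2.resize(a,(400,400));b=cv2.resize(b,(400,400)); cv2.imwrite('pics/c12.png',(255*(np.hstack([a,b])/255.)**.5).astype('uint8'))
```

```text
[ 0.1297  0.3447 -0.9075] [-0.3779  0.3803 -0.0097]
True
-0.017030215455482778 [ 1.0104 -1.0882  2.145 ] 23.525 7.168653429624904
```

View pics/c12.png

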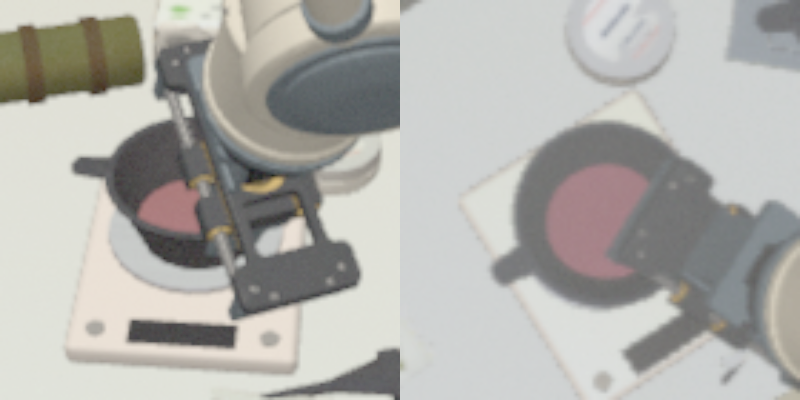

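View pics/w12.png

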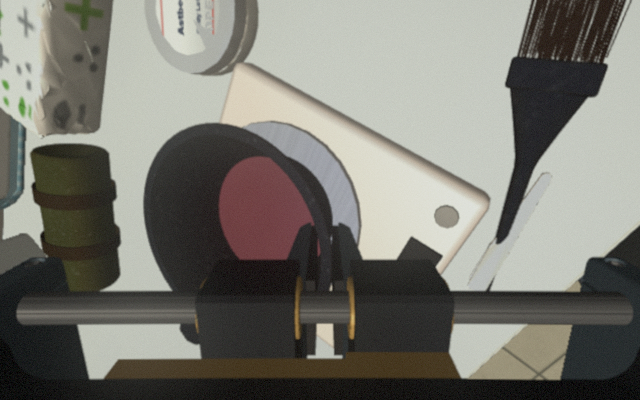

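Run:
```python
from g import *
from bench import ctrl
np.set_printoptions(precision=4,suppress=True)
ctrl.sleep(.2)
ctrl.command_gripper(.15); print(ctrl.current_contact_force())
ctrl.command_gripper(.35); print(ctrl.current_contact_force())
p=ctrl.current_tool_pos(); r=ctrl.current_eef_rot()
ctrl.move_l(p-r[:,1]*.07,vel=.08)
ctrl.move_l(p-r[:,1]*.1+[0,0,.06],vel=.12)
print(ctrl.current_t(),ctrl.current_contact_force())
p=ctrl.current_tool_pos();r=ctrl.current_eef_rot();cv2.imwrite('pics/w13.png',ctrl.read_camera('wrist'));cv2.imwrite('pics/side13.png',ctrl.read_camera('side'));cv2.imwrite('pics/top13.png',ctrl.read_camera('top'));np.savez('w13.npz',p=p,r=r)
s=pan(); c=s[0]-[0,0,.001]; a,u,v=s[1:]
def cur(f): return [(f(circ(c,a,u,.066)),(0,0,255)),(f(c+np.array([[.066],[.092]])*v),(255,0,0)),(f(circ(PC,a,u,.064)),(0,255,255))]
ov(cv2.imread('pics/side13.png'),250,170,120,100,6,cur(lambda X:proj(X,'side')),'pics/s13o.png',.5)
ov(cv2.imread('pics/top13.png'),265,170,120,100,6,cur(lambda X:proj(X,'top')),'pics/t13o.png',.5)
```

```text
[-1.1469  0.4305  0.6865]
[0.282  0.0999 0.3748]
26.6 [-0.0579 -0.8564 -0.2699]
```

View pics/s13o.png

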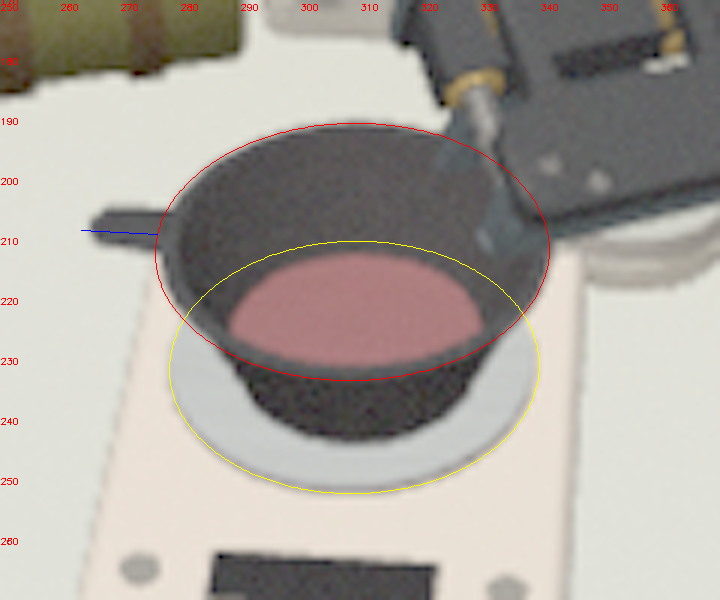

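View pics/t13o.png

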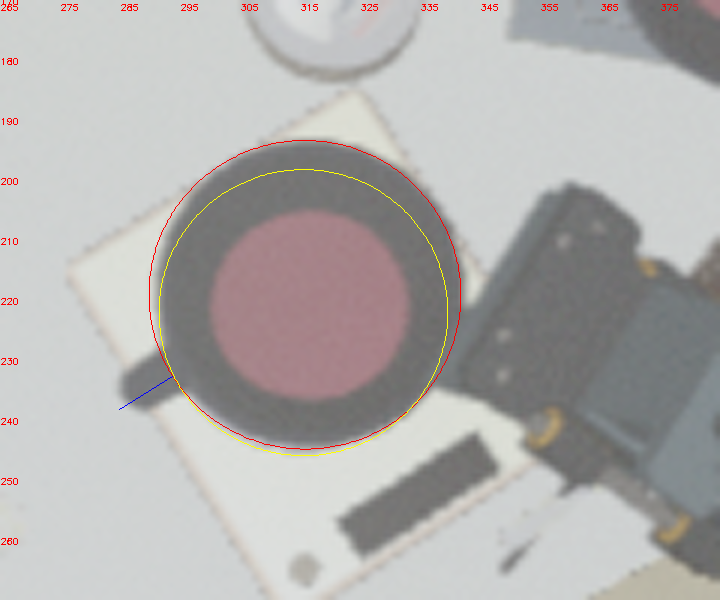

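View pics/side13.png

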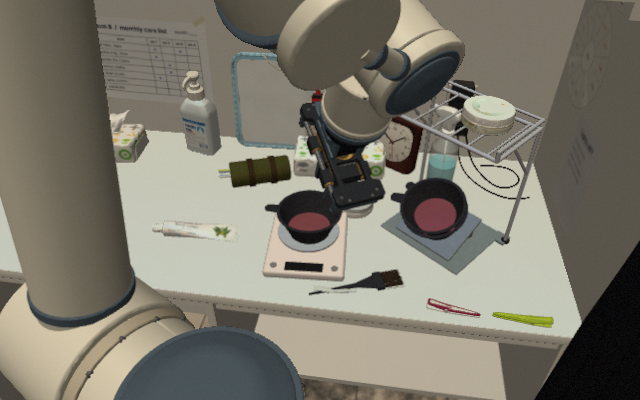

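View pics/w13.png

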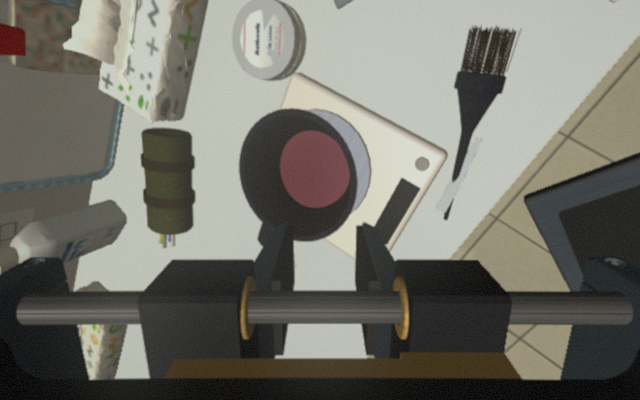

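The bowl stands level on the pan, within about 2 mm of centre, with its handle about 5° from the scale's left. The gripper is clear of it, and the next bowl is still in the rack. Handing in.

Run:
```python
from bench import ctrl
print(ctrl.current_t()); ctrl.sign_off()
```

```text
26.75
the job is handed in; nothing more can be done
```

The top bowl is on the scale's pan and the job is handed in, at 26.75 s of the 45 s allowed; the hand-in gives no verdict.

- **First grip:** it went too deep and caught two walls (11.9 mm between the pads). I had lifted both bowls by up to 8 mm before I noticed. I set them back down and let go. The next bowl settled back by eye in the pictures, but I did not measure any remaining shift against the 15 mm limit.
- **Second grip:** I re-measured the rim with the wrist camera and gripped one wall higher up (7.0 mm). The top bowl came away alone and the next bowl stayed in the stack.
- **Placing:** I lowered the bowl slowly until it touched the pan, with about 2 N on the tool while still held, then opened the fingers and backed off.
- **Last pictures:**
  - The bowl stands level, its centre within about 2 mm of the pan's centre.
  - Its handle is about 5° from the scale's left.
  - The fingers are clear of everything.
  - The brush, tube and jar look unmoved.

The side, top and wrist cameras disagreed by a few millimetres on where the stack was. I trusted the wrist camera for the grip.

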